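# Rub down the lead strip with the fid

### The arm

A 6-joint arm with a two-finger parallel gripper is mounted at the origin on the work surface. World frame = base frame: x ahead of the robot, y to its left, z up, the work surface at z = 0. Lengths are in mm, angles in rad, forces in N, time in s.
With the tool pointing down it reaches from about 275 to 1000 mm from the base axis. Payload 8.4 kg.
Tool frame: the origin (TCP) lies at the very end of the fingers, on their centre line; the grasp point (between the pads) lies 19 mm behind it; z points along the fingers, y is the line along which they close (so a half turn about z gives the same grasp; the last joint's range is limited). The gripper opens to 85 mm and grips with 20 to 120 N. Pads are 22 mm wide; open, the fingers measure 114 mm over their backs; the gripper's body (76 mm by 85 mm) begins 54 mm behind the grasp point. The pads swing forward as they close: fully open they stand 13 mm farther back than shut.
Start: joints at [1.347, 0.353, 1.633, -0, 1.155, -0.002], TCP at [137.489, 609.692, 231.281] pointing down, gripper open.
Joint ranges: [-2.63, 2.63], [-0.92, 2.1], [0.06, 2.66], [-1.3, 4.44], [0, 2.69], [-3.02, 3.02]. Speed limits (rad/s): [2.22, 2.22, 2.79, 3.14, 3.14, 3.14].

### API

Orientations are given as [roll, pitch, yaw] about the fixed x, y, z axes, in that order (R = Rz(yaw) Ry(pitch) Rx(roll)).
In Python, from rig import telemetry, imaging, r gives the robot as it stands. The module is installed in compiled form; this text tells all that it offers.
- The arm moves only by the tool step_arm, never from a script. Its argument "moves" is a list of rows, each a list of 3 entries, a list of its own where there are three numbers: the turn, a rotation vector about the tool's x, y, z scaled (see below), then the shift along the tool's x, y, z scaled (see below), then the opening, from -1 (shut) to 1 (fully open). A call has 1 to 8 rows; each row is the pose to reach, as a shift and turn from the pose commanded when the call began, along the tool's axes at that moment; what a row does not reach only later rows make up. The controller multiplies each number of a shift by 200 mm and each number of a turn by 45 degrees. A row lasts 1/10 s, in which the tool goes at most 50 mm and 8.59 degrees, less where a joint would pass 70% of its speed; a pose out of reach is approached as far as the arm can. A call with a number of a shift or a turn outside -1 to 1 is refused whole. A call with a gripper value outside its range is refused whole. The fingers move at their own pace and stop on an object; "squeeze" is the grip in N (left out, the last holds). Time passes only in rows, so rows that repeat a pose let the fingers close. It gives the time, the measured TCP pose, the force, the opening and the grip force at its end, in the units of the state.
- telemetry.sense(): the state, without advancing time (a new reading comes with each control period).
- imaging.grab_frame(name): name is "side" or "top"; returns the picture (384x512x3 uint8, red, green, blue); there is no depth.
- imaging.calibration(name): a dict with "fx", "fy", "cx", "cy" (pixels), "dist_coeffs" ([k1, k2, p1, p2, k3] as OpenCV has them; the pictures are not rectified), "cam_to_world" (4x4, takes a point from camera to world coordinates). Camera axes: x right, y up, looking along -z (the intrinsics and any distortion apply to the point x, -y, -z); pixel columns grow to the right and rows downward; lengths in mm; the calibration is good to about 2 mm. A picture is of the moment at which its call begins. calibration takes no time and is no camera call.
- r.sign_off(): hands the job in; it is judged then, once.
Trained networks look in the newest picture that a camera, given by its name, has taken for a name from the list of things; names that differ only in an ending like _2 or _b are one class to them, and where a whole thing is asked for, a point or a joint stands for the part that bears it (a point fixed in the world has none). Each returns a list of dicts, best first, with "conf" (0 to 1); they miss things now and then, are a little off and sometimes report something else, mostly with a low value. They report only what shows in the picture. A call takes as long as a camera call. They do not tell look-alikes from the thing itself.
- imaging.recognise(camera, name): "extent" ([left, top, width, height] in pixels, round what is visible of it).
- imaging.mark_of(camera, name): "xy" ([column, row] in pixels: a listed point, or the origin of a listed thing).
The state is a dict: "clock": time; "qpos": joint angles; "qvel": joint speeds; "joint_efforts": joint torques, N m; "eef_pos": TCP position; "tcp_rot": TCP orientation; "contact_force": force on the tool from outside, world axes, zero at the start; "wrist_torque": the same for the moment, N m; "opening": opening from 0.0 (shut) to 1.0 (fully open); "grasp_force": force on a finger pad.
Only numpy, scipy, OpenCV 4.12 (cv2) and the standard library are available. Lean on these libraries where they do the work, as an engineer would, in place of code of your own. Each camera call takes 0.05 s, during which the arm holds its last target. There are 200 camera calls.

### The job

Rub down the lead strip that lies in the joint between the glass sheets with the wooden fid, the pointed stick that stands nose up in the tool stand (so it has to be laid down and taken again to bring its nose down): slide the rounded nose lightly and slowly, a few centimetres a second, along the middle of the whole strip, down in the joint and touching the lead, from the end beside the wooden batten, round the bend, to the open end. Then lay the fid flat on the grey felt mat and let go. Leave the knife and everything else where they are.

Things in the scene. Friction and masses are not known exactly. Their poses are not given: they have to be found in the camera images.
- fid: wooden fid (rubbing stick), 165 mm long, 60 g: square handle 20 x 20 mm, 115 mm long, then a round nose tapering over 50 mm from 19 mm to a rounded end of 8 mm diameter. Origin: centre of the handle's blunt end; z runs along the stick to the nose, x and y are square to the handle's faces. It starts standing nose up in one of the stand's two sockets, 40 mm deep in it.
- fid_tip (a point): centre of the 8 mm ball that ends the nose, 161 mm from the fid's origin along its z; same axes as the fid
- fid_mid (a point): middle of the fid's square handle, 57.5 mm from its origin along z
- knife: lead knife standing in the stand's other socket: same handle (20 x 20 x 115 mm), but a flat steel blade 32 mm wide and 40 mm long on top; 170 mm tall; origin at the blunt end of the handle. Not to be used.
- stand: fixed wooden block 70 x 170 x 50 mm with two 26 mm square sockets, 40 mm deep, at y = -45 and +45 mm; origin at the centre of its underside
- board: fixed plywood board 220 x 220 x 12 mm on the table; origin at the centre of its underside, z up. A dark wooden batten 14 mm wide and 14 mm high runs across its +y edge. On it lie four glass sheets with a shallow joint between them that runs across the board in a flat V (from batten end to open end, along the board's -y).
- lead: flat grey lead strip 20 mm wide, about 160 mm long with one bend of 35 degrees in the middle, lying at the bottom of the joint between the glass sheets; its top is 15 mm above the table; same origin and axes as the board
- glass: the glass sheets either side of the lead strip, tops 18 mm above the table (3 mm above the lead); same origin and axes as the board
- mat: fixed grey felt mat 240 (x) x 180 (y) x 3 mm; origin at the centre of its underside
- mug: white mug, 80 mm wide, 90 mm tall, bystander; origin at the base
- bottle: clear bottle 60 mm wide, 150 mm tall, bystander; origin at the base
- tin: steel tin 64 mm wide, 60 mm tall, bystander; origin at the base
- tape: copper foil roll 90 mm wide, 24 mm tall, lying flat, bystander; origin at the base
- pliers: pliers lying flat, 150 mm long, 14 mm high, bystander; origin at the pivot
- square: flat wooden set square about 150 mm, 5 mm thick, bystander; origin at its corner
- offcut: clear glass offcut 90 x 70 x 6 mm lying flat, bystander; origin at the centre of its underside
- seam0 (a point): point 1 of 7 on the centre line of the lead strip's top face, the end beside the batten, 20 mm from it
- seam1 (a point): point 2 of 7 on the centre line of the lead strip's top face, 26 mm on from the last
- seam2 (a point): point 3 of 7 on the centre line of the lead strip's top face, 26 mm on from the last
- seam3 (a point): point 4 of 7 on the centre line of the lead strip's top face, the bend
- seam4 (a point): point 5 of 7 on the centre line of the lead strip's top face, 26 mm on from the last
- seam5 (a point): point 6 of 7 on the centre line of the lead strip's top face, 26 mm on from the last
- seam6 (a point): point 7 of 7 on the centre line of the lead strip's top face, the open end, farthest from the batten
Not all that is in view belongs to the job. Leave any red or turquoise look-alike of the fid alone.

How it is judged:
By the outcome, as a careful person would: the job done as asked, in the order asked, and still so for the second after the job is handed in, with the robot touching nothing.
It also fails if it takes over 72 s, if anything falls off the work surface, if the arm or the gripper's body presses on something with over 40 N, if the wrist force passes 120 N, or if a joint passes its speed limit or range.

## Working session

There is one attempt and no reset: what is moved stays moved. The work goes in short steps, Python scripts to look and compute and a tool call to move; the robot and the scene stay as the last step left them, time stands still between calls to the robot, and variables do not carry over. Pictures are saved under pics/ and viewed, at most 10 in all, crops included, and the job is handed in when it is done.

Besides the shell and the picture viewer there is one more tool, called as name([rows], argument=value, ...), one row to a line, values as JSON. step_arm: Moves the arm, as the interface text tells. Its arguments: {"type":"object","properties":{"moves":{"type":"array"},"squeeze":{"type":"number"}},"required":["moves"]}

```bash
mkdir -p pics; ls; cat > h.py <<'E'
import numpy as np, cv2
from rig import telemetry, imaging, r
from scipy.spatial.transform import Rotation as R
def cal(n):
    c=imaging.calibration(n); K=np.array([[c['fx'],0,c['cx']],[0,c['fy'],c['cy']],[0,0,1.]]); return K,np.array(c['dist_coeffs'],float),np.array(c['cam_to_world'],float)
def ray(n,px):
    K,D,T=cal(n); u=cv2.undistortPoints(np.array([[px]],float),K,D)[0,0]
    return T[:3,3], T[:3,:3]@np.array([u[0],-u[1],-1.])
def onz(n,px,z):
    o,d=ray(n,px); return o+d*(z-o[2])/d[2]
def tri(p1,p2):
    o1,d1=ray('top',p1);o2,d2=ray('side',p2); d1/=np.linalg.norm(d1);d2/=np.linalg.norm(d2)
    s=np.linalg.lstsq(np.c_[d1,-d2],o2-o1,rcond=None)[0]; a=o1+s[0]*d1;b=o2+s[1]*d2
    return (a+b)/2,np.linalg.norm(a-b)
def proj(n,P):
    K,D,T=cal(n); p=(np.atleast_2d(P)-T[:3,3])@T[:3,:3]
    return cv2.projectPoints(p*[1,-1,-1],np.zeros(3),np.zeros(3),K,D)[0][:,0]
def grab(n,f=None):
    im=imaging.grab_frame(n)[:,:,::-1].copy()
    if f: cv2.imwrite('pics/'+f,im)
    return im
E
python3 - <<'E'
from h import *
np.set_printoptions(precision=1,suppress=True)
a=grab('top');b=grab('side')
cv2.imwrite('pics/t0.png',cv2.resize(a,(800,600)));cv2.imwrite('pics/s0.png',cv2.resize(b,(800,600)))
cv2.imwrite('pics/t0r.png',a);cv2.imwrite('pics/s0r.png',b)
for c in('top','side'):
    print(c,cal(c)[2][:3,3])
    for n in ['fid','knife','stand','fid_tip','fid_mid','board','mat']+['seam%d'%i for i in range(7)]:
        print(n,[(np.round(m['xy']),round(m['conf'],2)) for m in imaging.mark_of(c,n)][:4])
s=telemetry.sense();print(s)
E
```

```text
pics
top [ 323.3   59.4 1648.3]
fid [(array([140., 233.]), 0.68), (array([142., 163.]), 0.65), (array([198., 163.]), 0.53), (array([130., 196.]), 0.5)]
knife [(array([182., 197.]), 0.69)]
stand [(array([173., 197.]), 0.78)]
fid_tip [(array([134., 154.]), 0.62), (array([146., 196.]), 0.6), (array([118., 190.]), 0.6), (array([127., 232.]), 0.58)]
fid_mid [(array([137., 162.]), 0.69), (array([151., 201.]), 0.67), (array([195., 160.]), 0.62), (array([129., 193.]), 0.57)]
board [(array([355., 187.]), 0.77)]
mat [(array([262., 201.]), 0.76), (array([146., 196.]), 0.64)]
seam0 [(array([372., 187.]), 0.89), (array([360., 185.]), 0.8), (array([380., 180.]), 0.79), (array([345., 189.]), 0.76)]
seam1 [(array([372., 187.]), 0.89), (array([360., 185.]), 0.8), (array([380., 180.]), 0.79), (array([345., 189.]), 0.76)]
seam2 [(array([372., 187.]), 0.89), (array([360., 185.]), 0.8), (array([380., 180.]), 0.79), (array([345., 189.]), 0.76)]
seam3 [(array([372., 187.]), 0.89), (array([360., 185.]), 0.8), (array([380., 180.]), 0.79), (array([345., 189.]), 0.76)]
seam4 [(array([372., 187.]), 0.89), (arra
[... 1455 characters left out ...]
ray([290., 150.]), 0.91), (array([291., 137.]), 0.72)]
seam5 [(array([292., 154.]), 0.96), (array([289., 140.]), 0.96), (array([290., 150.]), 0.91), (array([291., 137.]), 0.72)]
seam6 [(array([292., 154.]), 0.96), (array([289., 140.]), 0.96), (array([290., 150.]), 0.91), (array([291., 137.]), 0.72)]
{'clock': 1.5, 'qpos': array([ 1.3,  0.4,  1.6,  0. ,  1.2, -0. ]), 'qvel': array([ 0., -0., -0., -0., -0.,  0.]), 'joint_efforts': array([  0. , -60.5, -34.2,   0. ,   0. ,  -0. ]), 'eef_pos': array([137.5, 609.7, 231.3]), 'tcp_rot': array([-3.1, -0. ,  2.9]), 'contact_force': array([ 0.9,  0.2, -0.2]), 'wrist_torque': array([-0. ,  0.1,  0. ]), 'grasp_force': 0.0, 'opening': 0.9963325812174858}
```

View pics/t0.png

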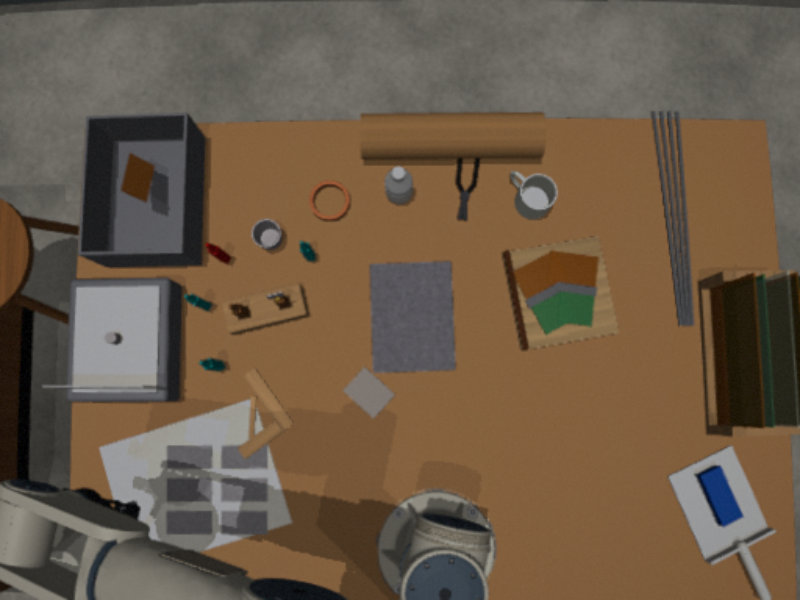

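View pics/s0.png

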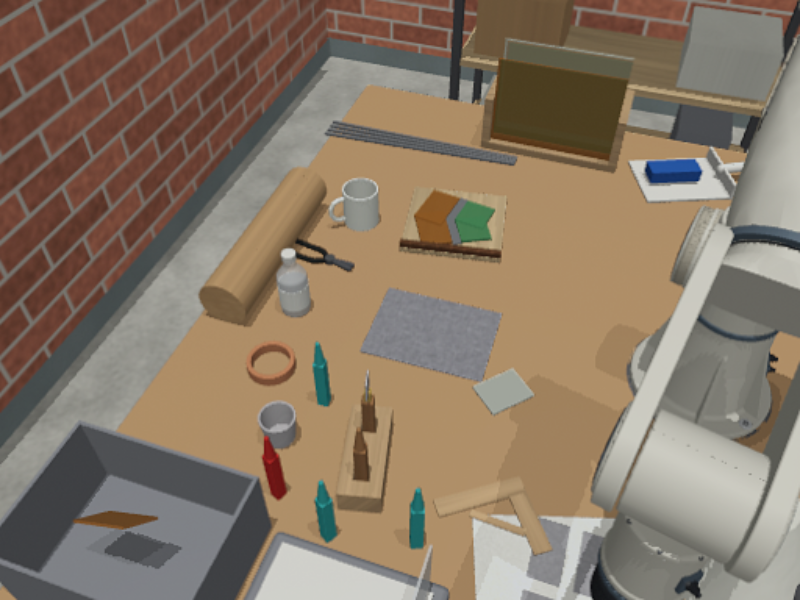

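```bash
python3 - <<'E'
from h import *
a=cv2.imread('pics/t0r.png');b=cv2.imread('pics/s0r.png')
def crop(im,x,y,w,h,s): return cv2.resize(im[y:y+h,x:x+w],None,fx=s,fy=s,interpolation=cv2.INTER_CUBIC)
m=np.zeros((600,800,3),np.uint8)
def put(c,x,y): m[y:y+c.shape[0],x:x+c.shape[1]]=c
put(crop(a,315,148,84,80,4.7),0,0)      # 395x376
put(crop(b,252,118,76,50,5.2),400,0)     # 395x260
put(crop(a,138,176,64,40,5),0,385)
put(crop(b,205,225,55,105,3.1),400,265)
cv2.imwrite('pics/c1.png',m)
print(onz('top',[153,199],160),onz('top',[173,197],50))
print(cal('top')[0],cal('top')[2])
E
```

```text
[496.63348475 386.66348763 160.        ] [515.31289114 343.7396484   50.        ]
[[484.48373359   0.         263.92586975]
 [  0.         484.48373359 190.16019218]
 [  0.           0.           1.        ]] [[-1.44911817e-02  9.91292110e-01 -1.30881464e-01  3.23270077e+02]
 [-9.99847002e-01 -1.30833130e-02  1.16103497e-02  5.93938403e+01]
 [ 9.79688491e-03  1.31029687e-01  9.91330037e-01  1.64829369e+03]
 [ 0.00000000e+00  0.00000000e+00  0.00000000e+00  1.00000000e+00]]
```

View pics/c1.png

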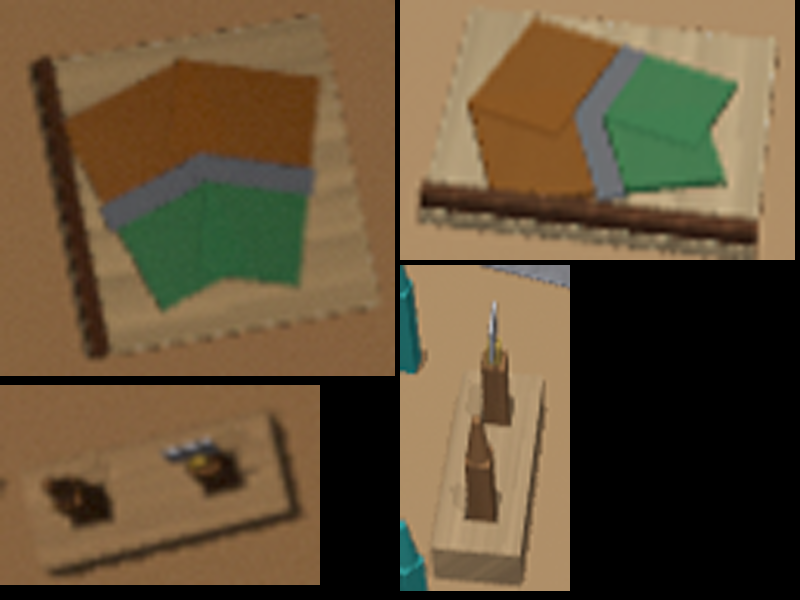

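```bash
cat > loc.py <<'E'
from h import *
from scipy.optimize import minimize
np.set_printoptions(precision=1,suppress=True)
ims={c:cv2.imread(f'pics/{c[0]}0r.png') for c in('top','side')}
# lead: strip model vs grey mask
def leadpts(p,offs=0,s=(0,26,52,78,104,130,156)):
    b=np.array(p[:2]);y=p[2]; f=lambda a:np.array([np.cos(a),np.sin(a)])
    d=[f(y-np.pi/2+k) for k in(np.radians(17.5)*SG,-np.radians(17.5)*SG)]
    return np.array([np.r_[b+d[0 if t<78 else 1]*(t-78),15.] for t in s])
def strip(p):
    P=leadpts(p,s=(-2,78,158))[:,:2]; n=lambda v:np.array([-v[1],v[0]])/np.linalg.norm(v)
    n0=n(P[1]-P[0]);n1=n(P[2]-P[1]);m=(n0+n1)/(1+n0@n1)
    q=np.array([P[0]+10*n0,P[1]+10*m,P[2]+10*n1,P[2]-10*n1,P[1]-10*m,P[0]-10*n0]); return np.c_[q,np.full(6,15.)]
masks={}
for c,(x,y,w,h) in {'top':(325,165,60,40),'side':(275,120,40,40)}.items():
    im=ims[c].astype(int); sat=im.max(2)-im.min(2); g=(sat<35)
    k=np.zeros(g.shape,bool);k[y:y+h,x:x+w]=1; g&=k
    n,l,st,_=cv2.connectedComponentsWithStats(g.astype(np.uint8)); masks[c]=l==1+np.argmax(st[1:,4]); print(c,masks[c].sum())
def cost(p,cs=('top','side')):
    t=0
    for c in cs:
        m=np.zeros((384*4,512*4),np.uint8); q=strip(p)
        cv2.fillPoly(m,[np.round((proj(c,q)+.5)*4*16).astype(np.int32)],255,shift=4)
        m=cv2.resize(m,(512,384),interpolation=cv2.INTER_AREA)/255.
        t+=np.abs(m-masks[c]).sum()/masks[c].sum()
    return t
if __name__=='__main__':
    b0=onz('top',[315+205/4.7,148+167/4.7],15)
    for SG in(1,-1):
      for cs in(('top','side'),('top',),('side',)):
        r_=min((minimize(cost,[b0[0],b0[1],y],args=(cs,),method='Nelder-Mead',options=dict(initial_simplex=[[b0[0]+a,b0[1]+b,y+d] for a,b,d in((0,0,0),(8,0,.05),(0,8,-.05),(-5,-5,.1))])) for y in(-.2,0,.2)),key=lambda r:r.fun)
        print(SG,cs,r_.x,r_.fun)
        if len(cs)==2: print(leadpts(r_.x))
    top=lambda p:(138+p[0]/5,176+(p[1]-385)/5); sid=lambda p:(205+(p[0]-400)/3.1,225+(p[1]-265)/3.1)
    print('stand top',[onz('top',top(p),50)[:2] for p in((25,475),(265,418),(290,510),(48,567))])
    print('stand side',[onz('side',sid(p),50)[:2] for p in((466,372),(544,378),(522,553),(434,550))])
    print('tip',tri((147,196),(229.5,274.4)),tri(top((55,482)),(229.5,274.4)))
    print('mat',[onz('top',(x*.64,y*.64),3)[:2] for x,y in((370,264),(450,262),(455,371),(372,373))])
    # bystanders near fid
    for n in ['tin','mug','bottle','tape','square']: 
        m=imaging.mark_of('top',n); print(n,m and onz('top',m[0]['xy'],0)[:2])
    print('lookalikes',[onz('top',(x*.64,y*.64),80)[:2] for x,y in((218,253),(308,252),(199,302),(212,365))])
E
python3 loc.py
```

```text
top 307
side 173
1 ('top', 'side') [ 558.9 -280.3    0.2] 0.32661857648483883
[[ 523.1 -211.    15. ]
 [ 535.  -234.1   15. ]
 [ 547.  -257.2   15. ]
 [ 558.9 -280.3   15. ]
 [ 555.5 -306.1   15. ]
 [ 552.  -331.9   15. ]
 [ 548.5 -357.6   15. ]]
1 ('top',) [ 558.6 -280.9    0.2] 0.1332694641374465
1 ('side',) [ 559.9 -279.9    0.2] 0.1588121953983906
-1 ('top', 'side') [ 557.8 -283.5   -0.4] 1.8951168861662644
[[ 609.  -224.6   15. ]
 [ 591.9 -244.2   15. ]
 [ 574.9 -263.8   15. ]
 [ 557.8 -283.5   15. ]
 [ 555.1 -309.3   15. ]
 [ 552.3 -335.2   15. ]
 [ 549.6 -361.    15. ]]
-1 ('top',) [ 547.9 -282.2   -0.3] 0.9276106533818739
-1 ('side',) [ 554.5 -307.6    0.5] 1.0303524878159356
stand top [array([526.7, 444.9]), array([563. , 283.8]), array([501. , 266.8]), array([464.8, 428.4])]
stand side [array([566.5, 289.2]), array([500.9, 273.3]), array([462.7, 433.8]), array([528.5, 453.6])]
tip (array([506.4, 403.4, 171.1]), np.float64(3.045573696030053)) (array([508.8, 398.8, 163.5]), np.float64(2.4134701726033065))
mat [array([615.4, 132.5]), array([617.6, -44.1]), array([377.7, -50. ]), array([375.9, 130. ])]
tin [679.4 358.7]
mug [ 755.5 -230.7]
bottle [778.8  78.1]
tape [755.1 221.4]
square [281.6 300.9]
lookalikes [array([630. , 451.5]), array([629.2, 259.8]), array([525.9, 489.8]), array([393.5, 459.8])]
```

```bash
cat >> h.py <<'E'
def cur():
    s=telemetry.sense(); return np.array(s['eef_pos'],float), R.from_euler('xyz',s['tcp_rot'])
def Rt(yv,d,th):  # closing line yv (horizontal), tool z tilted th deg from down toward d
    y=np.r_[yv,0]/np.linalg.norm(yv); dd=np.r_[d,0]/np.linalg.norm(d); t=np.radians(th)
    z=dd*np.sin(t)-np.array([0,0,1])*np.cos(t); return R.from_matrix(np.c_[np.cross(y,z),y,z])
def move(P,Rg,C=None):
    p,q=C or cur(); t=(q.inv()*Rg).as_rotvec(degrees=True)/45; s=q.inv().apply(np.array(P)-p)/200
    print('turn',np.round(t,3).tolist(),'shift',np.round(s,3).tolist(),'(deg %.0f, mm %.0f)'%(np.linalg.norm(t)*45,np.linalg.norm(s)*200))
    return np.array(P,float),Rg
def stat():
    s=telemetry.sense(); print('t',round(s['clock'],2),'p',np.round(s['eef_pos'],1),'rot',np.round(s['tcp_rot'],3),'F',np.round(s['contact_force'],1),'open',round(s['opening'],3),'grip',round(s['grasp_force'],1),'q',np.round(s['qpos'],2))
E
python3 - <<'E'
from h import *
stat()
a=.226; d=np.array([np.cos(a),np.sin(a)]); y=np.array([-np.sin(a),np.cos(a)])
G=Rt(y,d,55); z=G.as_matrix()[:,2]; T=np.array([505,403,95])+8*z; print(z,T)
p,q=cur()
H=R.from_rotvec((G*q.inv()).as_rotvec()*.6)*q
c=move(T-200*z+[-60,60,30],H); c=move(T-200*z,G,c); c=move(T-60*z,G,c); c=move(T,G,c)
E
```

```text
t 1.75 p [137.5 609.7 231.2] rot [-3.142 -0.     2.92 ] F [0.6 0.2 0.6] open 1.001 grip 0.0 q [ 1.35  0.35  1.63  0.    1.16 -0.  ]
[ 0.79832143  0.18355645 -0.57357644] [511.38657143 404.46845157  90.41138851]
turn [-0.164, -0.721, -0.315] shift [-0.952, -0.718, -0.019] (deg 36, mm 239)
turn [-0.109, -0.48, -0.21] shift [-0.166, -0.322, 0.267] (deg 24, mm 90)
turn [0.0, 0.0, 0.0] shift [0.0, 0.0, 0.7] (deg 0, mm 140)
turn [0.0, 0.0, 0.0] shift [-0.0, -0.0, 0.3] (deg 0, mm 60)
```

step_arm([
  [[-0.164, -0.721, -0.315], [-0.952, -0.718, -0.019], 0.0],
  [[-0.164, -0.721, -0.315], [-0.952, -0.718, -0.019], 0.0],
  [[-0.164, -0.721, -0.315], [-0.952, -0.718, -0.019], 0.0],
  [[-0.164, -0.721, -0.315], [-0.952, -0.718, -0.019], 0.0],
  [[-0.164, -0.721, -0.315], [-0.952, -0.718, -0.019], 0.0],
  [[-0.164, -0.721, -0.315], [-0.952, -0.718, -0.019], 0.0],
  [[-0.164, -0.721, -0.315], [-0.952, -0.718, -0.019], 0.0],
  [[-0.164, -0.721, -0.315], [-0.952, -0.718, -0.019], 0.0],
], squeeze=40)

```text
clock: 2.55
eef_pos: [291.6, 429.0, 235.6]
tcp_rot: [3.077, 0.576, -3.129]
contact_force: [0.6, -0.0, -0.3]
opening: 0.502
grasp_force: 0.0
```

step_arm([
  [[-0.109, -0.48, -0.21], [-0.166, -0.322, 0.267], 0.0],
  [[-0.109, -0.48, -0.21], [-0.166, -0.322, 0.267], 0.0],
  [[-0.109, -0.48, -0.21], [-0.166, -0.322, 0.267], 0.0],
  [[-0.109, -0.48, -0.21], [-0.166, -0.322, 0.267], 0.0],
  [[-0.109, -0.48, -0.21], [-0.166, -0.322, 0.267], 0.0],
  [[-0.109, -0.48, -0.21], [-0.166, -0.322, 0.267], 0.0],
])

```text
clock: 3.15
eef_pos: [326.1, 376.5, 241.8]
tcp_rot: [-3.106, 0.901, -2.918]
contact_force: [-0.3, 0.7, -0.1]
opening: 0.495
grasp_force: 0.0
```

```bash
python3 - <<'E'
from h import *
stat()
a=.226; d=np.array([np.cos(a),np.sin(a)]); y=np.array([-np.sin(a),np.cos(a)])
G=Rt(y,d,55); z=G.as_matrix()[:,2]; T=np.array([505,403,95])+8*z
print(z,T-200*z,G.as_euler('xyz')); c=move(T-60*z,G)
E
```

```text
t 3.15 p [326.1 376.5 241.8] rot [-3.106  0.901 -2.918] F [-0.3  0.7 -0.1] open 0.495 grip 0.0 q [ 1.38  0.08  2.32 -1.3   0.86  0.58]
[ 0.79832143  0.18355645 -0.57357644] [351.72228576 367.75716242 205.12667578] [-3.14159265  0.95993109 -2.91559265]
turn [-0.048, -0.075, -0.001] shift [0.031, -0.037, 0.905] (deg 4, mm 181)
```

step_arm([
  [[-0.048, -0.075, 0], [0.031, -0.037, 0.22], 0.0],
  [[-0.048, -0.075, 0], [0.031, -0.037, 0.45], 0.0],
  [[-0.048, -0.075, 0], [0.031, -0.037, 0.68], 0.0],
  [[-0.048, -0.075, 0], [0.031, -0.037, 0.905], 0.0],
  [[-0.048, -0.075, 0], [0.031, -0.037, 0.905], 0.0],
])

```text
clock: 3.65
eef_pos: [382.6, 412.2, 251.0]
tcp_rot: [-3.103, 0.884, -2.92]
contact_force: [-0.1, 0.2, -0.2]
opening: 0.496
grasp_force: 0.0
```

```bash
python3 - <<'E'
from h import *
stat()
a=.226; d=np.array([np.cos(a),np.sin(a)]); y=np.array([-np.sin(a),np.cos(a)])
G=Rt(y,d,55); z=G.as_matrix()[:,2]; T=np.array([505,403,95])+8*z
print(T-60*z); c=move(T,G)
a=grab('top');b=grab('side')
def crop(im,x,y,w,h,s): return cv2.resize(im[y:y+h,x:x+w],None,fx=s,fy=s,interpolation=cv2.INTER_CUBIC)
m=np.zeros((450,800,3),np.uint8)
c=crop(a,100,150,120,120,3.3);m[:c.shape[0],:c.shape[1]]=c
c=crop(b,160,200,120,130,3.3);m[:c.shape[0],400:400+c.shape[1]]=c
cv2.imwrite('pics/c2.png',m)
E
```

```text
t 3.65 p [382.6 412.2 251. ] rot [-3.103  0.884 -2.92 ] F [-0.1  0.2 -0.2] open 0.496 grip 0.0 q [ 1.25  0.13  2.22 -1.3   0.79  0.45]
[463.48728573 393.45506482 124.82597469]
turn [-0.054, -0.096, -0.002] shift [0.228, -0.141, 0.994] (deg 5, mm 206)
```

View pics/c2.png

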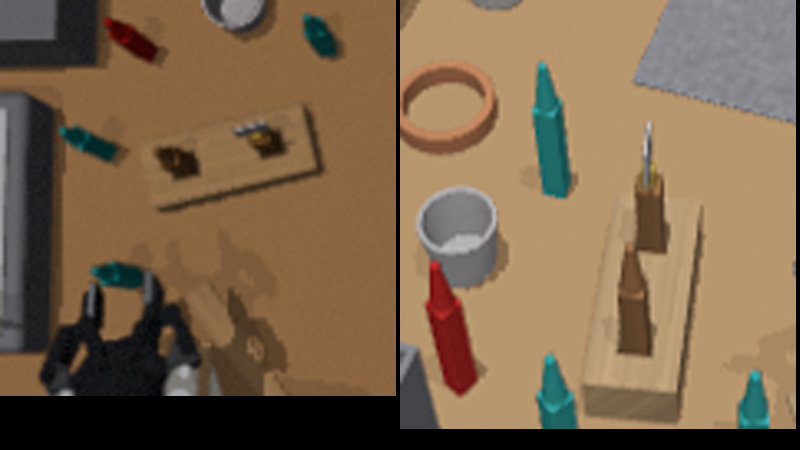

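```bash
cat > kin.py <<'E'
from h import *
from scipy.optimize import least_squares
import itertools,json
def fk(q,P,sg,c):
    a1,h,L1,a3,L2,L3,o2=P; q=np.array(q)*sg; Rz=lambda a:R.from_euler('z',a);Ry=lambda a:R.from_euler('y',a)
    A=Rz(q[0]);B=A*Ry(q[1]);C=B*Ry(q[2]);D=C*Rz(q[3])*Ry(q[4])*Rz(q[5]+c)
    return A.apply([a1,0,h])+B.apply([o2,0,L1])+C.apply([a3,0,L2])+D.apply([0,0,L3]),D
E
python3 - <<'E'
from kin import *
s=telemetry.sense()
data=[([1.347,.353,1.633,0,1.155,-.002],[137.489,609.692,231.281],[-3.142,0,2.92]),
([1.38,.08,2.32,-1.3,.86,.58],[326.1,376.5,241.8],[-3.106,.901,-2.918]),
(s['qpos'],s['eef_pos'],s['tcp_rot'])]
print(s['qpos'])
best=[]
for s4,s6,c in itertools.product((1,-1),(1,-1),(-np.pi/2,np.pi/2,0,np.pi)):
    sg=np.array([1,1,1,s4,1,s6]); e=max((fk(q,[0]*7,sg,c)[1]*R.from_euler('xyz',r_).inv()).magnitude() for q,p,r_ in data); best.append((e,s4,s6,c))
best.sort();print(best[:3]); e,s4,s6,c=best[0];sg=np.array([1,1,1,s4,1,s6])
f=lambda P:np.r_[np.concatenate([fk(q,P,sg,c)[0]-p for q,p,_ in data]),(P-np.array([0,300,400,0,400,250,0]))*.001]
o=least_squares(f,[0,300,400,0,400,250,0]);print(o.x,np.abs(o.fun).max())
E
```

```text
[ 1.24796887  0.13418834  2.21589285 -1.2954196   0.78724846  0.4541512 ]
[(0.010759026699975641, 1, 1, 1.5707963267948966), (1.1537969272507125, 1, -1, 1.5707963267948966), (1.5707963267948966, 1, 1, 0)]
[  6.66166489 -20.49281697 756.97567671 -38.96101451 423.13001969
 340.60764441 -49.50243932] 1.220190709487781
```

```bash
python3 - <<'E'
from kin import *
s=telemetry.sense()
data=[([1.347,.353,1.633,0,1.155,-.002],[137.489,609.692,231.281]),
([1.38,.08,2.32,-1.3,.86,.58],[326.1,376.5,241.8]),(s['qpos'],s['eef_pos'])]
sg=np.ones(6)
for fix in (dict(a=0,b=0,c=0),):
    f=lambda v:np.concatenate([fk(q,[0,v[0],v[1],0,v[2],v[3],0],sg,np.pi/2)[0]-p for q,p in data])
    o=least_squares(f,[200,400,400,250]);print(o.x,o.fun)
f=lambda v:np.concatenate([fk(q,[v[4],v[0],v[1],0,v[2],v[3],0],sg,np.pi/2)[0]-p for q,p in data])
o=least_squares(f,[200,400,400,250,0]);print(o.x,o.fun)
E
```

```text
[ 99.50141561 670.62580056 425.13660737 334.49221295] [ 0.34412668 -4.12222269 -8.48689771 -3.18367811  7.39316574  5.96155634
 -3.05443239  3.77869864  2.52534201]
[132.68124444 671.72526238 473.23980581 340.74540727 -40.26306126] [ 1.26222197 -0.08857147  0.06771615  0.18797894  0.77134297  0.90164431
 -0.15419265 -0.98892846 -0.96936052]
```

```bash
cat >> kin.py <<'E'
PP=[-40.26,132.7,671.7,0,473.2,340.7,0]
LO=np.array([-2.63,-.92,.06,-1.3,0,-3.02]);HI=np.array([2.63,2.1,2.66,4.44,2.69,3.02])
def ik(p,Rg,n=12,q0=None):
    out=[]
    rng=np.random.default_rng(0)
    def f(q):
        a,D=fk(q,PP,1,np.pi/2); return np.r_[(a-p)/100,(D*Rg.inv()).as_rotvec()*2]
    seeds=[q0] if q0 is not None else [rng.uniform(LO,HI)*[.3,.5,1,1,1,1] for _ in range(n)]
    for s in seeds:
        o=least_squares(f,np.clip(s,LO+1e-3,HI-1e-3),bounds=(LO,HI))
        if o.cost<1e-4 and not any(np.abs(o.x-x).max()<.05 for x in out): out.append(o.x)
    return out
E
python3 - <<'E'
from kin import *
np.set_printoptions(precision=2,suppress=True)
a=.226; dx=np.array([np.cos(a),np.sin(a)]); dy=np.array([-np.sin(a),np.cos(a)])
for nm,d,y in(('+x',dx,dy),('+y',dy,dx)):
  for th in(30,40,45,50,55):
    for sy in(1,-1):
      G=Rt(sy*y,d,th); z=G.as_matrix()[:,2]; F=np.array([505,403,95.])+8*z
      print(nm,th,sy,'grasp',ik(F,G),'back100',ik(F-100*z,G),'up80',ik(F+[0,0,80],G))
E
```

```text
+x 30 1 grasp [array([ 0.82,  0.38,  2.1 , -0.93,  0.35, -0.14])] back100 [array([ 0.88,  0.23,  2.08, -0.68,  0.5 , -0.37])] up80 [array([ 0.82,  0.28,  2.01, -0.64,  0.48, -0.46])]
+x 30 -1 grasp [array([ 0.82,  0.38,  2.1 , -0.93,  0.35,  3.  ])] back100 [array([ 0.88,  0.23,  2.08, -0.68,  0.5 ,  2.77])] up80 [array([ 0.82,  0.28,  2.01, -0.64,  0.48,  2.68])]
+x 40 1 grasp [] back100 [array([ 0.97,  0.22,  2.22, -1.27,  0.47,  0.28])] up80 [array([ 0.87,  0.28,  2.12, -1.23,  0.43,  0.15])]
+x 40 -1 grasp [] back100 [array([ 0.97,  0.22,  2.22, -1.27,  0.47, -2.86])] up80 [array([ 0.87,  0.28,  2.12, -1.23,  0.43, -2.99])]
+x 45 1 grasp [array([0.9 , 0.41, 2.25, 4.37, 0.49, 0.9 ])] back100 [] up80 []
+x 45 -1 grasp [array([ 0.9 ,  0.41,  2.25,  4.37,  0.49, -2.24])] back100 [] up80 []
+x 50 1 grasp [array([0.93, 0.43, 2.3 , 4.2 , 0.61, 1.1 ])] back100 [] up80 []
+x 50 -1 grasp [array([ 0.93,  0.43,  2.3 ,  4.2 ,  0.61, -2.04])] back100 [] up80 []
+x 55 1 grasp [array([0.96, 0.47, 2.34, 4.1 , 0.74, 1.24])] back100 [array([1.11, 0.31, 2.4 , 4.36, 0.74, 1.07])] up80 [array([0.96, 0
[... 1259 characters left out ...]
)]
+y 50 1 grasp [array([ 0.27,  0.56,  1.98,  1.16,  0.99, -0.84])] back100 [array([ 0.14,  0.48,  1.94,  1.01,  1.12, -0.75])] up80 [array([ 0.27,  0.46,  1.93,  1.07,  1.06, -0.67])]
+y 50 -1 grasp [array([0.27, 0.56, 1.98, 1.16, 0.99, 2.31])] back100 [array([0.14, 0.48, 1.94, 1.01, 1.12, 2.39])] up80 [array([0.27, 0.46, 1.93, 1.07, 1.06, 2.47])]
+y 55 1 grasp [array([ 0.24,  0.59,  2.  ,  1.23,  1.05, -0.93])] back100 [array([ 0.1 ,  0.52,  1.95,  1.08,  1.17, -0.84])] up80 [array([ 0.24,  0.49,  1.95,  1.15,  1.11, -0.76])]
+y 55 -1 grasp [array([0.24, 0.59, 2.  , 1.23, 1.05, 2.21])] back100 [array([0.1 , 0.52, 1.95, 1.08, 1.17, 2.3 ])] up80 [array([0.24, 0.49, 1.95, 1.15, 1.11, 2.38])]
```

```bash
python3 - <<'E'
from kin import *
np.set_printoptions(precision=2,suppress=True)
a=.226; dx=np.array([np.cos(a),np.sin(a)]); dy=np.array([-np.sin(a),np.cos(a)])
az=lambda g:np.array([np.cos(np.radians(g)),np.sin(np.radians(g))])
for th in(40,45):
    for sy in(1,-1):
      G=Rt(sy*dy,-dx,th); z=G.as_matrix()[:,2]; F=np.array([505,403,110.])+8*z
      print(th,sy,'grasp',ik(F,G),'back150',ik(F-150*z,G),'up90',ik(F+[0,0,90],G))
for u in(13,30,45,0):
    G=Rt(az(u+90),-az(u),45); print('lay',u,ik(np.array([500,40,15.]),G,6))
    for s in(50,60):
        G=Rt(az(u+90),-az(u),s)
        for sm in([523,-211,19],[548,-357,19]):
            g=np.array(sm)-104*np.r_[az(u)*np.cos(np.radians(s)),-np.sin(np.radians(s))]
            print('rub',u,s,ik(g,G,6))
E
```

```text
40 1 grasp [array([ 0.56,  0.79,  1.32,  0.22,  1.7 , -1.28])] back150 [array([ 0.53,  0.86,  0.9 ,  0.22,  2.05, -1.23])] up90 [array([ 0.56,  0.73,  1.23,  0.22,  1.84, -1.25])]
40 -1 grasp [array([0.56, 0.79, 1.32, 0.22, 1.7 , 1.86])] back150 [array([0.53, 0.86, 0.9 , 0.22, 2.05, 1.91])] up90 [array([0.56, 0.73, 1.23, 0.22, 1.84, 1.89])]
45 1 grasp [array([ 0.56,  0.83,  1.27,  0.24,  1.79, -1.28])] back150 [array([ 0.52,  0.93,  0.81,  0.25,  2.15, -1.22])] up90 [array([ 0.56,  0.77,  1.19,  0.25,  1.93, -1.25])]
45 -1 grasp [array([0.56, 0.83, 1.27, 0.24, 1.79, 1.86])] back150 [array([0.52, 0.93, 0.81, 0.25, 2.15, 1.92])] up90 [array([0.56, 0.77, 1.19, 0.25, 1.93, 1.9 ])]
lay 13 [array([ 0.13,  0.78,  1.65, -0.07,  1.5 , -1.64])]
rub 13 50 [array([-0.23,  0.7 ,  1.64, -0.35,  1.62, -1.89])]
rub 13 50 [array([-0.4 ,  0.78,  1.47, -0.47,  1.66, -2.05])]
rub 13 60 [array([-0.2 ,  0.79,  1.55, -0.38,  1.79, -1.88])]
rub 13 60 [array([-0.37,  0.86,  1.38, -0.53,  1.83, -2.04])]
lay 30 [array([ 0.22,  0.76,  1.68, -0.21,  1.46, -1.76])]
rub 30 50 [array([-0.16,  0.67,  1.72, -0.51,  1.51, -2.02])]
rub 30 50 [array([-0.35,  0.73,  1.57, -0.63,  1.51, -2.18])]
rub 30 60 [array([-0.12,  0.75,  1.64, -0.55,  1.68, -2.  ])]
rub 30 60 [array([-0.3 ,  0.81,  1.5 , -0.69,  1.67, -2.15])]
lay 45 [array([ 0.3 ,  0.74,  1.74, -0.34,  1.4 , -1.86])]
rub 45 50 [array([-0.11,  0.63,  1.8 , -0.65,  1.4 , -2.12])]
rub 45 50 [array([-0.31,  0.69,  1.67, -0.77,  1.36, -2.27])]
rub 45 60 [array([-0.06,  0.7 ,  1.75, -0.7 ,  1.55, -2.07])]
rub 45 60 [array([-0.25,  0.75,  1.63, -0.84,  1.51, -2.2 ])]
lay 0 [array([ 0.05,  0.78,  1.65,  0.04,  1.5 , -1.54])]
rub 0 50 [array([-0.29,  0.72,  1.6 , -0.22,  1.67, -1.78])]
rub 0 50 [array([-0.45,  0.8 ,  1.4 , -0.34,  1.74, -1.93])]
rub 0 60 [array([-0.27,  0.81,  1.5 , -0.24,  1.86, -1.78])]
rub 0 60 [array([-0.42,  0.89,  1.3 , -0.39,  1.93, -1.94])]
```

```bash
cat >> h.py <<'E'
az=lambda g:np.array([np.cos(np.radians(g)),np.sin(np.radians(g))])
def toolz(G): return G.as_matrix()[:,2]
E
python3 - <<'E'
from h import *
A=np.degrees(.226); dx,dy=az(A),az(A+90)
G=Rt(dy,dx,-45); F=np.array([505,403,110.])+8*toolz(G)
c=move([395,400,330],Rt(dy,dx,5)); c=move([530,415,330],Rt(dy,dx,-25),c); c=move(F-150*toolz(G),G,c)
E
```

```text
turn [-0.05, 1.015, -0.026] shift [-0.335, -0.081, -0.211] (deg 46, mm 81)
turn [-0.0, 0.667, 0.0] shift [-0.672, -0.078, 0.059] (deg 30, mm 136)
turn [0.0, 0.444, -0.0] shift [-0.585, -0.03, 0.387] (deg 20, mm 140)
```

step_arm([
  [[-0.05, 1.0, -0.026], [-0.335, -0.081, -0.211], 0.0],
  [[-0.05, 1.0, -0.026], [-0.335, -0.081, -0.211], 0.0],
  [[-0.05, 1.0, -0.026], [-0.335, -0.081, -0.211], 0.0],
  [[-0.05, 1.0, -0.026], [-0.335, -0.081, -0.211], 0.0],
  [[-0.05, 1.0, -0.026], [-0.335, -0.081, -0.211], 0.0],
  [[-0.05, 1.0, -0.026], [-0.335, -0.081, -0.211], 0.0],
  [[-0.05, 1.0, -0.026], [-0.335, -0.081, -0.211], 0.0],
  [[-0.05, 1.0, -0.026], [-0.335, -0.081, -0.211], 0.0],
])

```text
clock: 4.55
eef_pos: [395.7, 399.2, 329.8]
tcp_rot: [3.141, 0.096, -2.917]
contact_force: [0.7, 0.3, -0.0]
opening: 0.503
grasp_force: 0.0
```

```bash
python3 - <<'E'
from h import *
stat()
A=np.degrees(.226); dx,dy=az(A),az(A+90)
G=Rt(dy,dx,-45); F=np.array([505,403,110.])+8*toolz(G)
c=move([530,415,330],Rt(dy,dx,-25)); c=move(F-150*toolz(G),G,c)
E
```

```text
t 4.55 p [395.7 399.2 329.8] rot [ 3.141  0.096 -2.917] F [ 0.7  0.3 -0. ] open 0.503 grip 0.0 q [ 0.82  0.13  1.71 -0.06  1.23 -0.96]
turn [0.001, 0.678, -0.001] shift [-0.669, -0.073, 0.064] (deg 31, mm 135)
turn [0.0, 0.444, -0.0] shift [-0.585, -0.03, 0.387] (deg 20, mm 140)
```

step_arm([
  [[0, 0.678, 0], [-0.669, -0.073, 0.064], 0.0],
  [[0, 0.678, 0], [-0.669, -0.073, 0.064], 0.0],
  [[0, 0.678, 0], [-0.669, -0.073, 0.064], 0.0],
  [[0, 0.678, 0], [-0.669, -0.073, 0.064], 0.0],
  [[0, 0.678, 0], [-0.669, -0.073, 0.064], 0.0],
])

```text
clock: 5.05
eef_pos: [528.5, 414.6, 324.7]
tcp_rot: [-3.134, -0.44, -2.92]
contact_force: [-0.1, -0.7, -0.4]
opening: 0.5
grasp_force: 0.0
```

step_arm([
  [[0, 0.444, 0], [-0.585, -0.03, 0.387], 0.0],
  [[0, 0.444, 0], [-0.585, -0.03, 0.387], 0.0],
  [[0, 0.444, 0], [-0.585, -0.03, 0.387], 0.0],
  [[0, 0.444, 0], [-0.585, -0.03, 0.387], 0.0],
  [[0, 0.444, 0], [-0.585, -0.03, 0.387], 0.0],
  [[0, 0.444, 0], [-0.585, -0.03, 0.387], 0.0],
])

```text
clock: 5.65
eef_pos: [600.0, 427.5, 216.0]
tcp_rot: [-3.141, -0.775, -2.912]
contact_force: [0.1, -0.7, 1.8]
opening: 0.498
grasp_force: 0.0
```

```bash
python3 - <<'E'
from h import *
stat()
A=np.degrees(.226); dx,dy=az(A),az(A+90)
G=Rt(dy,dx,-45); F=np.array([505,403,110.])+8*toolz(G)
print(F,F-150*toolz(G)); c=move(F,G)
a=grab('top');b=grab('side')
def crop(im,x,y,w,h,s): return cv2.resize(im[y:y+h,x:x+w],None,fx=s,fy=s,interpolation=cv2.INTER_CUBIC)
m=np.zeros((450,800,3),np.uint8)
c=crop(a,100,130,120,110,3.3);m[:c.shape[0],:c.shape[1]]=c
c=crop(b,160,200,120,130,3.3);m[:c.shape[0],400:400+c.shape[1]]=c
cv2.imwrite('pics/c3.png',m)
E
```

```text
t 5.65 p [600.  427.5 216. ] rot [-3.141 -0.775 -2.912] F [ 0.1 -0.7  1.8] open 0.498 grip 0.0 q [ 0.52  1.02  0.71  0.25  2.16 -1.22]
[499.48699665 401.73240619 104.34314575] [602.85580946 425.49979011 210.40916293]
turn [-0.003, 0.014, 0.003] shift [-0.02, -0.011, 0.762] (deg 1, mm 152)
```

View pics/c3.png

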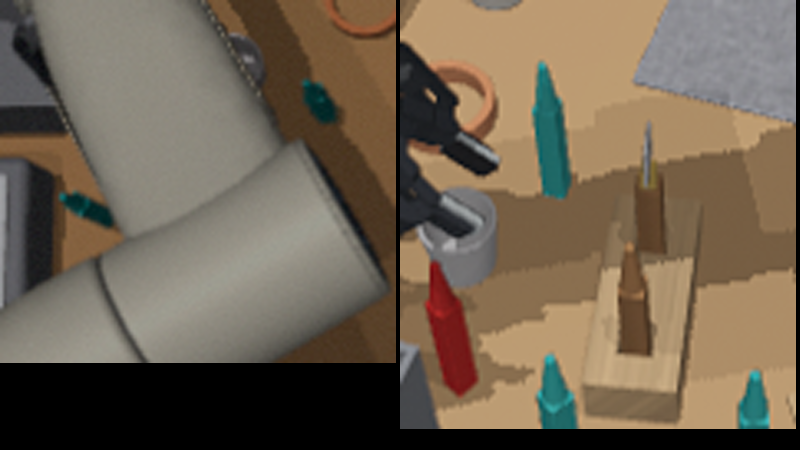

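step_arm([
  [[0, 0.014, 0], [-0.02, -0.011, 0.18], 0.0],
  [[0, 0.014, 0], [-0.02, -0.011, 0.36], 0.0],
  [[0, 0.014, 0], [-0.02, -0.011, 0.5], 0.0],
  [[0, 0.014, 0], [-0.02, -0.011, 0.62], 0.0],
  [[0, 0.014, 0], [-0.02, -0.011, 0.72], 0.0],
  [[0, 0.014, 0], [-0.02, -0.011, 0.762], 0.0],
  [[0, 0.014, 0], [-0.02, -0.011, 0.762], 0.0],
])

```text
clock: 6.45
eef_pos: [499.0, 400.7, 102.6]
tcp_rot: [-3.141, -0.79, -2.913]
contact_force: [-0.5, 0.6, 1.6]
opening: 0.499
grasp_force: 0.0
```

```bash
python3 - <<'E'
from h import *
stat()
b=grab('side')
cv2.imwrite('pics/c4.png',cv2.resize(b[190:330,150:290],None,fx=4,fy=4,interpolation=cv2.INTER_CUBIC))
E
```

```text
t 6.45 p [499.  400.7 102.6] rot [-3.141 -0.79  -2.913] F [-0.5  0.6  1.6] open 0.499 grip 0.0 q [ 0.55  0.94  1.13  0.24  1.83 -1.28]
```

View pics/c4.png

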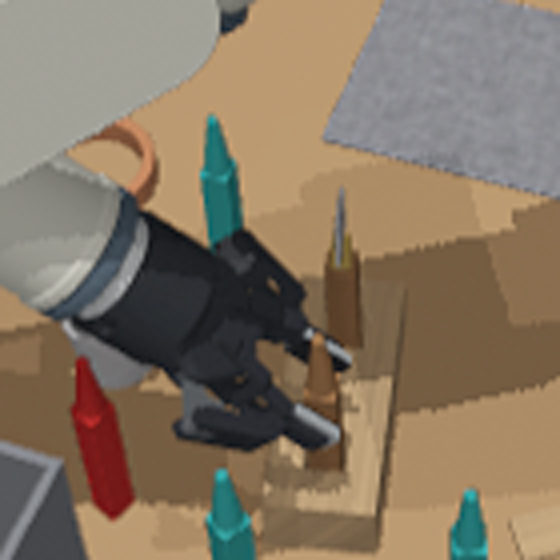

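step_arm([
  [[0, 0, 0], [0, 0, 0], -1],
  [[0, 0, 0], [0, 0, 0], -1],
  [[0, 0, 0], [0, 0, 0], -1],
  [[0, 0, 0], [0, 0, 0], -1],
  [[0, 0, 0], [0, 0, 0], -1],
], squeeze=40)

```text
clock: 7.0
eef_pos: [500.2, 400.7, 101.2]
tcp_rot: [3.141, -0.792, -2.914]
contact_force: [1.6, 0.8, 6.8]
opening: 0.228
grasp_force: 43.5
```

step_arm([
  [[0, 0, 0], [0.04, 0, -0.04], -1],
  [[0, 0, 0], [0.1, 0, -0.1], -1],
  [[0, 0, 0], [0.18, 0, -0.18], -1],
  [[0, 0, 0], [0.27, 0, -0.27], -1],
  [[0, 0, 0], [0.37, 0, -0.37], -1],
  [[0, 0, 0], [0.47, 0, -0.47], -1],
  [[0, 0, 0], [0.56, 0, -0.56], -1],
  [[0, 0, 0], [0.56, 0, -0.56], -1],
])

```text
clock: 7.8
eef_pos: [501.6, 401.4, 264.0]
tcp_rot: [3.139, -0.786, -2.912]
contact_force: [1.0, 0.0, -0.5]
opening: 0.226
grasp_force: 42.7
```

```bash
python3 - <<'E'
from h import *
from kin import ik
np.set_printoptions(precision=2,suppress=True)
stat()
b=grab('side'); cv2.imwrite('pics/c5.png',cv2.resize(b[130:330,150:350],None,fx=3,fy=3,interpolation=cv2.INTER_CUBIC))
for u in(0,20,45):
  for P in([500,40,250.],[500,40,20]):
    print(u,ik(P,Rt(-az(u+90),-az(u),45),12))
E
```

```text
t 7.8 p [501.6 401.4 264. ] rot [ 3.14 -0.79 -2.91] F [ 1.   0.  -0.5] open 0.226 grip 42.7 q [ 0.55  0.8   1.04  0.26  2.05 -1.22]
0 [array([0.05, 0.56, 1.47, 0.04, 1.9 , 1.62])]
0 [array([0.05, 0.77, 1.64, 0.04, 1.51, 1.61])]
20 [array([ 0.17,  0.56,  1.48, -0.13,  1.88,  1.4 ])]
20 [array([ 0.17,  0.77,  1.66, -0.13,  1.5 ,  1.45])]
45 [array([ 0.3 ,  0.51,  1.56, -0.34,  1.78,  1.14])]
45 [array([ 0.3 ,  0.73,  1.74, -0.34,  1.4 ,  1.28])]
```

View pics/c5.png

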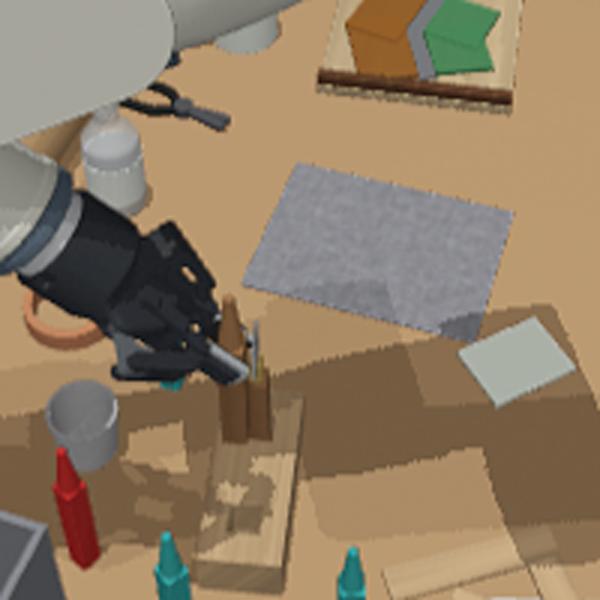

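```bash
python3 - <<'E'
from h import *
p,q0=cur(); U=45
W=[[505,390,310],[510,330,320],[512,250,310],[512,150,260],[509,54,150]]
c=None; y0=U-np.degrees(.226)
for k in range(1,6):
    Rk=R.from_euler('z',y0*k/5,degrees=True)*q0*R.from_euler('z',36*k,degrees=True)
    c=move(W[k-1],Rk,c)
G=Rt(-az(U+90),-az(U),45); print((G.inv()*Rk).magnitude())
E
```

```text
turn [0.097, -0.031, 0.699] shift [0.167, -0.058, -0.175] (deg 32, mm 50)
turn [0.06, -0.083, 0.699] shift [-0.099, -0.288, 0.019] (deg 32, mm 61)
turn [0.0, -0.102, 0.699] shift [-0.321, -0.19, 0.153] (deg 32, mm 81)
turn [-0.06, -0.083, 0.699] shift [-0.406, 0.12, 0.365] (deg 32, mm 112)
turn [-0.097, -0.032, 0.699] shift [-0.077, 0.396, 0.609] (deg 32, mm 146)
0.003827847217827123
```

step_arm([
  [[0.097, -0.031, 0.699], [0.167, -0.058, -0.175], -1],
  [[0.097, -0.031, 0.699], [0.167, -0.058, -0.175], -1],
  [[0.097, -0.031, 0.699], [0.167, -0.058, -0.175], -1],
  [[0.097, -0.031, 0.699], [0.167, -0.058, -0.175], -1],
  [[0.097, -0.031, 0.699], [0.167, -0.058, -0.175], -1],
])

```text
clock: 8.35
eef_pos: [504.0, 389.9, 305.9]
tcp_rot: [-2.6, -0.615, 2.676]
contact_force: [0.1, 0.4, -0.5]
opening: 0.228
grasp_force: 42.7
```

step_arm([
  [[0.06, -0.083, 0.699], [-0.099, -0.288, 0.019], -1],
  [[0.06, -0.083, 0.699], [-0.099, -0.288, 0.019], -1],
  [[0.06, -0.083, 0.699], [-0.099, -0.288, 0.019], -1],
  [[0.06, -0.083, 0.699], [-0.099, -0.288, 0.019], -1],
  [[0.06, -0.083, 0.699], [-0.099, -0.288, 0.019], -1],
])

```text
clock: 8.85
eef_pos: [509.3, 329.7, 316.2]
tcp_rot: [-2.373, -0.224, 2.248]
contact_force: [-0.3, -0.3, -0.0]
opening: 0.228
grasp_force: 42.7
```

step_arm([
  [[0, -0.102, 0.699], [-0.321, -0.19, 0.153], -1],
  [[0, -0.102, 0.699], [-0.321, -0.19, 0.153], -1],
  [[0, -0.102, 0.699], [-0.321, -0.19, 0.153], -1],
  [[0, -0.102, 0.699], [-0.321, -0.19, 0.153], -1],
  [[0, -0.102, 0.699], [-0.321, -0.19, 0.153], -1],
])

```text
clock: 9.35
eef_pos: [511.2, 249.7, 306.5]
tcp_rot: [-2.372, 0.218, 1.913]
contact_force: [0.0, -1.1, 0.1]
opening: 0.224
grasp_force: 42.8
```

step_arm([
  [[-0.06, -0.083, 0.699], [-0.406, 0.12, 0.365], -1],
  [[-0.06, -0.083, 0.699], [-0.406, 0.12, 0.365], -1],
  [[-0.06, -0.083, 0.699], [-0.406, 0.12, 0.365], -1],
  [[-0.06, -0.083, 0.699], [-0.406, 0.12, 0.365], -1],
  [[-0.06, -0.083, 0.699], [-0.406, 0.12, 0.365], -1],
])

```text
clock: 9.85
eef_pos: [510.9, 149.5, 256.7]
tcp_rot: [-2.598, 0.611, 1.484]
contact_force: [0.2, -0.1, -0.5]
opening: 0.228
grasp_force: 42.8
```

step_arm([
  [[-0.097, -0.032, 0.699], [-0.077, 0.396, 0.609], -1],
  [[-0.097, -0.032, 0.699], [-0.077, 0.396, 0.609], -1],
  [[-0.097, -0.032, 0.699], [-0.077, 0.396, 0.609], -1],
  [[-0.097, -0.032, 0.699], [-0.077, 0.396, 0.609], -1],
  [[-0.097, -0.032, 0.699], [-0.077, 0.396, 0.609], -1],
  [[-0.097, -0.032, 0.699], [-0.077, 0.396, 0.609], -1],
])

```text
clock: 10.45
eef_pos: [508.3, 54.1, 147.5]
tcp_rot: [-3.13, 0.792, 0.8]
contact_force: [-0.2, -0.0, 0.3]
opening: 0.228
grasp_force: 42.7
```

```bash
python3 - <<'E'
from h import *
stat(); U=45; G=Rt(-az(U+90),-az(U),45)
c=move([509,54,45],G); c=move([509,54,12],G,c)
a=grab('top');b=grab('side')
def crop(im,x,y,w,h,s): return cv2.resize(im[y:y+h,x:x+w],None,fx=s,fy=s,interpolation=cv2.INTER_CUBIC)
m=np.zeros((450,800,3),np.uint8)
c=crop(a,210,150,120,110,3.3);m[:c.shape[0],:c.shape[1]]=c
c=crop(b,210,130,130,130,3);m[:c.shape[0],400:400+c.shape[1]]=c
cv2.imwrite('pics/c6.png',m)
E
```

```text
t 10.45 p [508.3  54.1 147.5] rot [-3.13   0.792  0.8  ] F [-0.2 -0.   0.3] open 0.228 grip 42.7 q [ 0.32  0.69  1.54 -0.33  1.65  1.19]
turn [-0.001, 0.009, 0.013] shift [0.366, 0.007, 0.358] (deg 1, mm 102)
turn [0.0, 0.0, 0.0] shift [0.117, 0.0, 0.117] (deg 0, mm 33)
```

View pics/c6.png

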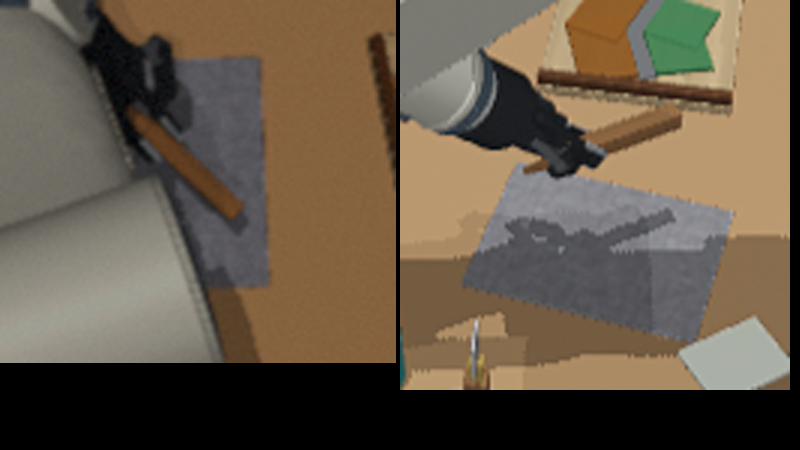

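step_arm([
  [[0, 0, 0], [0.12, 0.007, 0.12], -1],
  [[0, 0, 0], [0.24, 0.007, 0.24], -1],
  [[0, 0, 0], [0.33, 0.007, 0.325], -1],
  [[0, 0, 0], [0.38, 0.007, 0.37], -1],
  [[0, 0, 0], [0.41, 0.007, 0.4], -1],
  [[0, 0, 0], [0.435, 0.007, 0.425], -1],
  [[0, 0, 0], [0.455, 0.007, 0.445], -1],
  [[0, 0, 0], [0.455, 0.007, 0.445], -1],
])

```text
clock: 11.35
eef_pos: [508.8, 53.0, 19.8]
tcp_rot: [-3.137, 0.793, 0.791]
contact_force: [-0.4, -0.6, -0.1]
opening: 0.223
grasp_force: 42.7
```

```bash
python3 - <<'E'
from h import *
stat(); U=45; G=Rt(-az(U+90),-az(U),45)
c=move([509,54,12],G)
E
```

```text
t 11.35 p [508.8  53.   19.8] rot [-3.137  0.793  0.791] F [-0.4 -0.6 -0.1] open 0.223 grip 42.7 q [ 0.32  0.86  1.55 -0.33  1.48  1.26]
turn [-0.001, 0.01, 0.005] shift [0.031, -0.003, 0.024] (deg 1, mm 8)
```

step_arm([
  [[0, 0, 0], [0.007, 0, 0.007], -1],
  [[0, 0, 0], [0.014, 0, 0.014], -1],
  [[0, 0, 0], [0.021, 0, 0.021], -1],
  [[0, 0, 0], [0.026, 0, 0.026], -1],
  [[0, 0, 0], [0.026, 0, 0.026], -1],
])

```text
clock: 11.85
eef_pos: [508.5, 52.8, 12.3]
tcp_rot: [-3.137, 0.794, 0.79]
contact_force: [-0.2, -0.2, 0.5]
opening: 0.228
grasp_force: 42.7
```

step_arm([
  [[0, 0, 0], [0, 0, 0], -0.4],
  [[0, 0, 0], [0, 0, 0], -0.2],
  [[0, 0, 0], [0, 0, 0], 0],
  [[0, 0, 0], [0, 0, 0], 0],
  [[0, 0, 0], [0, 0, -0.1], 0],
  [[0, 0, 0], [0, 0, -0.3], 0],
  [[0, 0, 0], [0, 0, -0.55], 0],
  [[0, 0, 0], [0, 0, -0.75], 0],
])

```text
clock: 12.65
eef_pos: [585.4, 129.6, 119.6]
tcp_rot: [-3.138, 0.793, 0.79]
contact_force: [0.3, 0.1, 0.7]
opening: 0.502
grasp_force: 0.0
```

```bash
python3 - <<'E'
from h import *
stat()
a=grab('top','t7.png');b=grab('side','s7.png')
for n in('fid','fid_tip','fid_mid'):
    for c in('top','side'):
        print(n,c,[(np.round(m['xy'],1),round(m['conf'],2),np.round(onz(c,m['xy'],13)[:2])) for m in imaging.mark_of(c,n) if abs(onz(c,m['xy'],13)[1]-42)<110])
E
```

```text
t 12.65 p [585.4 129.6 119.6] rot [-3.138  0.793  0.79 ] F [0.3 0.1 0.7] open 0.502 grip 0.0 q [ 0.38  0.85  1.28 -0.29  1.76  1.22]
fid top [(array([278.6, 218.1]), 0.78, array([443.,  -8.]))]
fid side [(array([298.4, 201.7]), 0.58, array([446.,  -9.]))]
fid_tip top [(array([244.4, 182.2]), 0.69, array([567., 106.])), (array([263.5, 198.2]), 0.67, array([512.,  42.]))]
fid_tip side [(array([250.3, 221.5]), 0.83, array([560., 115.])), (array([210.7, 168.9]), 0.49, array([760., -56.]))]
fid_mid top [(array([266.7, 208.4]), 0.62, array([477.,  32.]))]
fid_mid side [(array([280.2, 209.3]), 0.6, array([490.,  39.]))]
```

```bash
python3 - <<'E'
from h import *
U=45; V=Rt(-az(U+90),-az(U),0)
c=move([486.4,32.4,110],V); c=move([486.4,32.4,30],V,c);
E
```

```text
turn [-0.004, 1.014, 0.004] shift [-0.451, -0.006, 0.507] (deg 46, mm 136)
turn [0.0, 0.0, 0.0] shift [0.0, 0.0, 0.4] (deg 0, mm 80)
```

step_arm([
  [[0, 1.0, 0], [-0.45, -0.006, 0.3], 0],
  [[0, 1.0, 0], [-0.45, -0.006, 0.3], 0],
  [[0, 1.0, 0], [-0.45, -0.006, 0.4], 0],
  [[0, 1.0, 0], [-0.451, -0.006, 0.5], 0],
  [[0, 1.0, 0], [-0.451, -0.006, 0.507], 0],
  [[0, 1.0, 0], [-0.451, -0.006, 0.507], 0],
  [[0, 1.0, 0], [-0.451, -0.006, 0.507], 0],
])

```text
clock: 13.75
eef_pos: [485.5, 31.7, 110.7]
tcp_rot: [-3.138, 0.009, 0.785]
contact_force: [-0.2, -0.1, 0.1]
opening: 0.5
grasp_force: 0.0
```

```bash
python3 - <<'E'
from h import *
stat();U=45; V=Rt(-az(U+90),-az(U),0)
c=move([486.4,32.4,6],V)
E
```

```text
t 13.75 p [485.5  31.7 110.7] rot [-3.138  0.009  0.785] F [-0.2 -0.1  0.1] open 0.5 grip 0.0 q [ 0.06  0.31  2.02 -0.    0.82  0.85]
turn [-0.005, 0.011, -0.001] shift [0.01, 0.003, 0.523] (deg 1, mm 105)
```

step_arm([
  [[-0.005, 0.011, 0], [0.01, 0.003, 0.15], 0],
  [[-0.005, 0.011, 0], [0.01, 0.003, 0.3], 0],
  [[-0.005, 0.011, 0], [0.01, 0.003, 0.4], 0],
  [[-0.005, 0.011, 0], [0.01, 0.003, 0.46], 0],
  [[-0.005, 0.011, 0], [0.01, 0.003, 0.5], 0],
  [[-0.005, 0.011, 0], [0.01, 0.003, 0.515], 0],
  [[-0.005, 0.011, 0], [0.01, 0.003, 0.522], 0],
  [[-0.005, 0.011, 0], [0.01, 0.003, 0.522], 0],
])

```text
clock: 14.55
eef_pos: [489.2, 33.9, 6.9]
tcp_rot: [3.14, -0.001, 0.788]
contact_force: [-0.5, 0.2, 0.2]
opening: 0.499
grasp_force: 0.0
```

step_arm([
  [[0, 0, 0], [0, 0, 0], -1],
  [[0, 0, 0], [0, 0, 0], -1],
  [[0, 0, 0], [0, 0, 0], -1],
  [[0, 0, 0], [0, 0, 0], -1],
  [[0, 0, 0], [0, 0, 0], -1],
], squeeze=45)

```text
clock: 15.05
eef_pos: [489.4, 33.8, 7.2]
tcp_rot: [3.14, -0.001, 0.787]
contact_force: [0.1, 0.2, 6.1]
opening: 0.223
grasp_force: 44.7
```

step_arm([
  [[0, 0, 0], [0, 0, -0.1], -1],
  [[0, 0, 0], [0, 0, -0.25], -1],
  [[0, 0, 0], [0, 0, -0.45], -1],
  [[0, 0, 0], [0, 0, -0.65], -1],
  [[0, 0, 0], [0, 0, -0.85], -1],
  [[0, 0, 0], [0, 0, -0.85], -1],
])

```text
clock: 15.65
eef_pos: [491.8, 34.1, 181.7]
tcp_rot: [3.134, -0.007, 0.787]
contact_force: [0.2, -0.1, -1.9]
opening: 0.218
grasp_force: 44.1
```

```bash
python3 - <<'E'
from h import *
stat()
a=grab('top','t8.png');b=grab('side','s8.png')
for n in('fid','fid_tip'):
  M=[[m for m in imaging.mark_of(c,n) if abs(onz(c,m['xy'],150)[1]-30)<130 ] for c in('top','side')]
  for x in M[0]:
    for y in M[1]:
      P,e=tri(x['xy'],y['xy']); print(n,np.round(x['xy']),np.round(y['xy']),round(x['conf'],2),round(y['conf'],2),P.round(1),round(e,1))
E
```

```text
t 15.65 p [491.8  34.1 181.7] rot [ 3.134 -0.007  0.787] F [ 0.2 -0.1 -1.9] open 0.218 grip 44.1 q [ 0.07  0.2   1.97 -0.    0.96  0.85]
fid [285. 214.] [301. 159.] 0.59 0.79 [448.5 -21.  180.1] 10.7
```

```bash
cat >> h.py <<'E'
TIP=np.array([98,0,-6.]); U=45
S=np.array([[523.1,-211,15],[558.9,-280.3,15],[548.5,-357.6,15]])
def rubR(t=55): return Rt(-az(U+90),-az(U),t)
def tcp_for(tip,t=55): return np.array(tip)-rubR(t).apply(TIP)
def tipnow():
    p,q=cur(); return p+q.apply(TIP)
E
python3 - <<'E'
from h import *
from kin import ik
np.set_printoptions(precision=2,suppress=True)
for t in (50,55,60): print(t,[ik(tcp_for(s+[0,0,4],t),rubR(t),8) for s in S])
c=move([490,-60,200],rubR(27)); c=move(tcp_for(S[0]+[0,0,50]),rubR(),c);print(c[0])
E
```

```text
50 [[array([-0.11,  0.64,  1.81, -0.66,  1.38,  1.03])], [array([-0.2 ,  0.69,  1.7 , -0.71,  1.39,  0.95])], [array([-0.31,  0.7 ,  1.67, -0.77,  1.35,  0.88])]]
55 [[array([-0.08,  0.67,  1.78, -0.68,  1.46,  1.06])], [array([-0.18,  0.72,  1.67, -0.74,  1.47,  0.98])], [array([-0.28,  0.73,  1.66, -0.81,  1.43,  0.92])]]
60 [[array([-0.06,  0.71,  1.75, -0.7 ,  1.54,  1.08])], [array([-0.15,  0.75,  1.65, -0.77,  1.55,  1.  ])], [array([-0.25,  0.76,  1.64, -0.85,  1.5 ,  0.95])]]
turn [-0.0, -0.598, 0.003] shift [-0.324, 0.34, -0.124] (deg 27, mm 97)
turn [0.0, -0.622, 0.0] shift [-0.512, 0.651, 0.587] (deg 28, mm 203)
[ 479.88 -254.22  141.84]
```

step_arm([
  [[0, -0.598, 0.003], [-0.324, 0.34, -0.124], -1],
  [[0, -0.598, 0.003], [-0.324, 0.34, -0.124], -1],
  [[0, -0.598, 0.003], [-0.324, 0.34, -0.124], -1],
  [[0, -0.598, 0.003], [-0.324, 0.34, -0.124], -1],
  [[0, -0.598, 0.003], [-0.324, 0.34, -0.124], -1],
])

```text
clock: 16.45
eef_pos: [490.6, -59.1, 199.2]
tcp_rot: [-3.14, 0.47, 0.788]
contact_force: [-0.1, 0.7, 0.3]
opening: 0.218
grasp_force: 44.2
```

step_arm([
  [[0, -0.622, 0], [-0.512, 0.651, 0.587], -1],
  [[0, -0.622, 0], [-0.512, 0.651, 0.587], -1],
  [[0, -0.622, 0], [-0.512, 0.651, 0.587], -1],
  [[0, -0.622, 0], [-0.512, 0.651, 0.587], -1],
  [[0, -0.622, 0], [-0.512, 0.651, 0.587], -1],
  [[0, -0.622, 0], [-0.512, 0.651, 0.587], -1],
])

```text
clock: 17.05
eef_pos: [479.4, -254.8, 142.2]
tcp_rot: [-3.14, 0.957, 0.784]
contact_force: [0.1, -0.2, 0.3]
opening: 0.227
grasp_force: 44.3
```

```bash
python3 - <<'E'
from h import *
stat(); print(tipnow())
c=move(tcp_for(S[0]+[0,0,20]),rubR())
P=tipnow(); print({c:proj(c,P) for c in('top','side')})
a=grab('top','t9.png');b=grab('side','s9.png')
for c in('top','side'): print(c,[(np.round(m['xy'],1),round(m['conf'],2)) for m in imaging.mark_of(c,'fid_tip')][:6])
m=np.zeros((480,800,3),np.uint8)
for i,(c,im) in enumerate((('top',a),('side',b))):
    x,y=proj(c,P)[0].astype(int); w=cv2.resize(im[y-40:y+40,x-33:x+33],None,fx=6,fy=6,interpolation=cv2.INTER_CUBIC); m[:480,i*400:i*400+396]=w; print(c,'origin',x-33,y-40)
cv2.imwrite('pics/c9.png',m)
E
```

```text
t 17.05 p [ 479.4 -254.8  142.2] rot [-3.14   0.957  0.784] F [ 0.1 -0.2  0.3] open 0.227 grip 44.3 q [-0.09  0.7   1.64 -0.67  1.55  0.99]
[ 522.82468269 -211.45012393   65.5986749 ]
turn [-0.003, -0.004, -0.001] shift [0.126, -0.0, 0.084] (deg 0, mm 30)
{'top': array([[340.21218668, 191.97953732]]), 'side': array([[293.30362173, 143.21715197]])}
top [(array([356. , 201.2]), 0.71), (array([127.7, 230.5]), 0.63), (array([118.7, 189.2]), 0.62), (array([341.5, 193.8]), 0.57), (array([132.1, 154.8]), 0.56), (array([251.1, 124.4]), 0.5)]
side [(array([204.1, 306.5]), 0.82), (array([168.7, 279.3]), 0.82), (array([202.7, 222.6]), 0.71), (array([290.4, 145.4]), 0.61), (array([269.8, 314. ]), 0.54), (array([287.5, 140.1]), 0.54)]
top origin 307 151
side origin 260 103
```

View pics/c9.png

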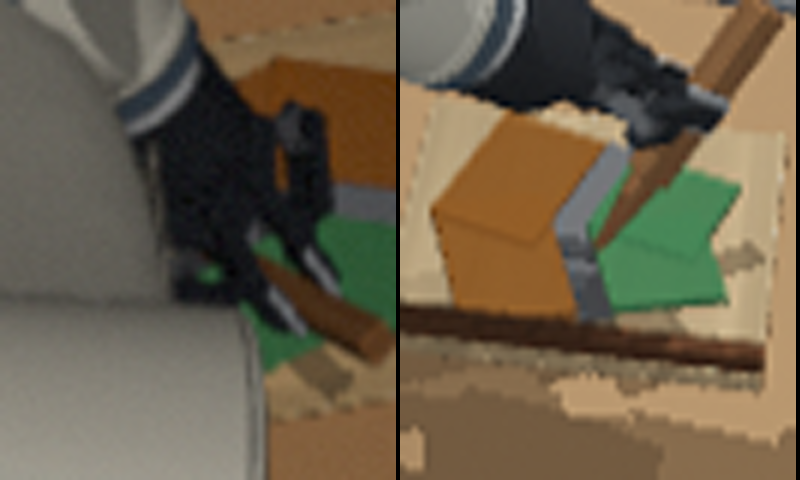

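step_arm([
  [[0, 0, 0], [0.05, 0, 0.035], -1],
  [[0, 0, 0], [0.1, 0, 0.07], -1],
  [[0, 0, 0], [0.14, 0, 0.098], -1],
  [[0, 0, 0], [0.16, 0, 0.112], -1],
  [[0, 0, 0], [0.17, 0, 0.119], -1],
  [[0, 0, 0], [0.17, 0, 0.119], -1],
])

```text
clock: 17.85
eef_pos: [481.0, -254.2, 101.2]
tcp_rot: [3.14, 0.958, 0.784]
contact_force: [0.2, 0.6, -0.6]
opening: 0.22
grasp_force: 44.3
```

```bash
python3 - <<'E'
from h import *
stat(); print(tipnow()); move(tcp_for(S[0]+[0,0,4]),rubR())
E
```

```text
t 17.85 p [ 481.  -254.2  101.2] rot [3.14  0.958 0.784] F [ 0.2  0.6 -0.6] open 0.22 grip 44.3 q [-0.08  0.76  1.64 -0.68  1.5   1.03]
[ 524.37258008 -210.95647998   24.42835465]
turn [0.001, -0.002, -0.001] shift [0.019, -0.004, 0.019] (deg 0, mm 5)
```

step_arm([
  [[0, 0, 0], [0.004, 0, 0.006], -1],
  [[0, 0, 0], [0.008, 0, 0.01], -1],
  [[0, 0, 0], [0.012, 0, 0.012], -1],
  [[0, 0, 0], [0.012, 0, 0.012], -1],
])

```text
clock: 18.25
eef_pos: [480.7, -254.7, 98.3]
tcp_rot: [3.139, 0.958, 0.783]
contact_force: [-0.1, 0.5, -0.9]
opening: 0.225
grasp_force: 44.3
```

step_arm([
  [[0, 0, 0], [0.003, 0, 0.002], -1],
  [[0, 0, 0], [0.006, 0, 0.004], -1],
  [[0, 0, 0], [0.006, 0, 0.004], -1],
])

```text
clock: 18.55
eef_pos: [480.8, -254.6, 96.8]
tcp_rot: [3.139, 0.958, 0.783]
contact_force: [-0.1, -0.5, -0.5]
opening: 0.224
grasp_force: 44.3
```

step_arm([
  [[0, 0, 0], [0.002, 0, 0.0015], -1],
  [[0, 0, 0], [0.004, 0, 0.003], -1],
  [[0, 0, 0], [0.004, 0, 0.003], -1],
])

```text
clock: 18.85
eef_pos: [480.7, -254.6, 95.8]
tcp_rot: [3.139, 0.958, 0.783]
contact_force: [-0.8, 0.5, -0.7]
opening: 0.222
grasp_force: 44.3
```

```bash
python3 - <<'E'
from h import *
stat(); print(tipnow()); move(tcp_for(S[0]+[0,0,4]),rubR())
E
```

```text
t 18.85 p [ 480.7 -254.6   95.8] rot [3.139 0.958 0.783] F [-0.8  0.5 -0.7] open 0.222 grip 44.3 q [-0.08  0.77  1.64 -0.68  1.49  1.04]
[ 524.122627   -211.38826122   19.05478224]
turn [0.001, -0.003, -0.002] shift [-0.001, -0.004, 0.001] (deg 0, mm 1)
```

step_arm([
  [[0, 0, 0], [0.002, -0.003, 0.0015], -1],
  [[0, 0, 0], [0.004, -0.003, 0.003], -1],
  [[0, 0, 0], [0.004, -0.003, 0.003], -1],
])

```text
clock: 19.15
eef_pos: [480.2, -254.3, 95.0]
tcp_rot: [3.139, 0.958, 0.783]
contact_force: [-1.0, 0.6, 0.1]
opening: 0.222
grasp_force: 44.3
```

step_arm([
  [[0, 0, 0], [0.002, 0, 0.0015], -1],
  [[0, 0, 0], [0.004, 0, 0.003], -1],
  [[0, 0, 0], [0.004, 0, 0.003], -1],
])

```text
clock: 19.45
eef_pos: [480.1, -254.5, 94.4]
tcp_rot: [3.138, 0.959, 0.782]
contact_force: [-0.9, 0.1, 5.7]
opening: 0.221
grasp_force: 44.5
```

```bash
python3 - <<'E'
from h import *
stat(); print(tipnow())
E
```

```text
t 19.45 p [ 480.1 -254.5   94.4] rot [3.138 0.959 0.782] F [-0.9  0.1  5.7] open 0.221 grip 44.5 q [-0.08  0.77  1.64 -0.68  1.49  1.04]
[ 523.4380994  -211.33050601   17.64168732]
```

```bash
cat > nxt.py <<'E'
from h import *
import sys
k=int(sys.argv[1])  # go to seam k; optional dz commanded
dz=float(sys.argv[2]) if len(sys.argv)>2 else 0
pts=np.array([S[0]+(S[1]-S[0])*i/3 for i in range(3)]+[S[1]+(S[2]-S[1])*i/3 for i in range(4)])
stat(); t=tipnow(); print('tip',t.round(1))
d=pts[k]-t; d[2]=dz
p,q=cur(); print('shift',np.round(q.inv().apply(d)/200,4), 'lateral mm',np.linalg.norm(d[:2]).round(1))
E
python3 nxt.py 1 -0.0
```

```text
t 19.45 p [ 480.1 -254.5   94.4] rot [3.138 0.959 0.782] F [-0.9  0.1  5.7] open 0.221 grip 44.5 q [-0.08  0.77  1.64 -0.68  1.49  1.04]
tip [ 523.4 -211.3   17.6]
shift [-0.0225  0.1215  0.0324] lateral mm 25.6
```

step_arm([
  [[0, 0, 0], [-0.0022, 0.012, 0.0032], -1],
  [[0, 0, 0], [-0.005, 0.027, 0.0072], -1],
  [[0, 0, 0], [-0.0078, 0.042, 0.0112], -1],
  [[0, 0, 0], [-0.0107, 0.058, 0.0154], -1],
  [[0, 0, 0], [-0.0137, 0.074, 0.0197], -1],
  [[0, 0, 0], [-0.0167, 0.09, 0.024], -1],
  [[0, 0, 0], [-0.0196, 0.106, 0.0282], -1],
  [[0, 0, 0], [-0.0225, 0.1215, 0.0324], -1],
])

```text
clock: 20.25
eef_pos: [492.0, -277.3, 93.8]
tcp_rot: [3.139, 0.958, 0.783]
contact_force: [-0.1, 4.2, 5.2]
opening: 0.22
grasp_force: 44.8
```

```bash
python3 nxt.py 2
```

```text
t 20.25 p [ 492.  -277.3   93.8] rot [3.139 0.958 0.783] F [-0.1  4.2  5.2] open 0.22 grip 44.8 q [-0.12  0.79  1.61 -0.7   1.49  1.01]
tip [ 535.5 -234.    17.1]
shift [-0.0235  0.1226  0.0338] lateral mm 25.9
```

step_arm([
  [[0, 0, 0], [-0.0029, 0.0153, 0.0042], -1],
  [[0, 0, 0], [-0.0059, 0.0306, 0.0084], -1],
  [[0, 0, 0], [-0.0088, 0.046, 0.0127], -1],
  [[0, 0, 0], [-0.0117, 0.0613, 0.0169], -1],
  [[0, 0, 0], [-0.0147, 0.0766, 0.0211], -1],
  [[0, 0, 0], [-0.0176, 0.092, 0.0253], -1],
  [[0, 0, 0], [-0.0206, 0.1073, 0.0296], -1],
  [[0, 0, 0], [-0.0235, 0.1226, 0.0338], -1],
])

```text
clock: 21.05
eef_pos: [503.5, -300.4, 93.8]
tcp_rot: [3.139, 0.958, 0.783]
contact_force: [-1.0, 3.2, 4.2]
opening: 0.219
grasp_force: 44.8
```

```bash
python3 nxt.py 3
```

```text
t 21.05 p [ 503.5 -300.4   93.8] rot [3.139 0.958 0.783] F [-1.   3.2  4.2] open 0.219 grip 44.8 q [-0.15  0.8   1.57 -0.72  1.49  0.98]
tip [ 546.9 -257.2   17.1]
shift [-0.0225  0.124   0.0323] lateral mm 26.0
```

step_arm([
  [[0, 0, 0], [-0.0027, 0.0155, 0.0041], -1],
  [[0, 0, 0], [-0.0054, 0.031, 0.0083], -1],
  [[0, 0, 0], [-0.0081, 0.0465, 0.0124], -1],
  [[0, 0, 0], [-0.0108, 0.062, 0.0165], -1],
  [[0, 0, 0], [-0.0136, 0.0775, 0.0206], -1],
  [[0, 0, 0], [-0.0163, 0.093, 0.0247], -1],
  [[0, 0, 0], [-0.019, 0.1085, 0.0288], -1],
  [[0, 0, 0], [-0.0217, 0.124, 0.0329], -1],
])

```text
clock: 21.85
eef_pos: [515.4, -323.6, 93.8]
tcp_rot: [3.139, 0.958, 0.783]
contact_force: [-1.7, 2.7, 5.3]
opening: 0.218
grasp_force: 44.8
```

```bash
python3 nxt.py 4 -0.1
```

```text
t 21.85 p [ 515.4 -323.6   93.8] rot [3.139 0.958 0.783] F [-1.7  2.7  5.3] open 0.218 grip 44.8 q [-0.18  0.82  1.53 -0.74  1.5   0.95]
tip [ 558.8 -280.3   17. ]
shift [-0.0587  0.079   0.0846] lateral mm 25.9
```

step_arm([
  [[0, 0, 0], [-0.0073, 0.0099, 0.0106], -1],
  [[0, 0, 0], [-0.0147, 0.0198, 0.0212], -1],
  [[0, 0, 0], [-0.022, 0.0296, 0.0317], -1],
  [[0, 0, 0], [-0.0293, 0.0395, 0.0423], -1],
  [[0, 0, 0], [-0.0367, 0.0494, 0.0529], -1],
  [[0, 0, 0], [-0.044, 0.0593, 0.0635], -1],
  [[0, 0, 0], [-0.0514, 0.0691, 0.074], -1],
  [[0, 0, 0], [-0.0587, 0.079, 0.0846], -1],
])

```text
clock: 22.65
eef_pos: [511.9, -349.3, 93.5]
tcp_rot: [3.139, 0.958, 0.783]
contact_force: [0.1, 3.0, 3.3]
opening: 0.22
grasp_force: 44.8
```

```bash
python3 nxt.py 5 -0.1
```

```text
t 22.65 p [ 511.9 -349.3   93.5] rot [3.139 0.958 0.783] F [0.1 3.  3.3] open 0.22 grip 44.8 q [-0.21  0.82  1.53 -0.76  1.48  0.93]
tip [ 555.4 -306.1   16.8]
shift [-0.0588  0.0792  0.0847] lateral mm 26.0
```

step_arm([
  [[0, 0, 0], [-0.0072, 0.0099, 0.0107], -1],
  [[0, 0, 0], [-0.0144, 0.0198, 0.0214], -1],
  [[0, 0, 0], [-0.0216, 0.0297, 0.0321], -1],
  [[0, 0, 0], [-0.0288, 0.0396, 0.0428], -1],
  [[0, 0, 0], [-0.036, 0.0495, 0.0535], -1],
  [[0, 0, 0], [-0.0432, 0.0594, 0.0642], -1],
  [[0, 0, 0], [-0.0504, 0.0693, 0.0749], -1],
  [[0, 0, 0], [-0.0576, 0.0792, 0.0856], -1],
])

```text
clock: 23.45
eef_pos: [508.5, -375.1, 93.1]
tcp_rot: [3.139, 0.958, 0.783]
contact_force: [0.4, 2.2, 3.6]
opening: 0.22
grasp_force: 44.9
```

```bash
python3 nxt.py 6 -0.3
```

```text
t 23.45 p [ 508.5 -375.1   93.1] rot [3.139 0.958 0.783] F [0.4 2.2 3.6] open 0.22 grip 44.9 q [-0.25  0.83  1.52 -0.78  1.46  0.91]
tip [ 552.  -331.8   16.4]
shift [-0.0581  0.0789  0.0854] lateral mm 26.0
```

step_arm([
  [[0, 0, 0], [-0.0076, 0.0104, 0.0113], -1],
  [[0, 0, 0], [-0.0152, 0.0208, 0.0226], -1],
  [[0, 0, 0], [-0.0228, 0.0312, 0.0339], -1],
  [[0, 0, 0], [-0.0305, 0.0416, 0.0452], -1],
  [[0, 0, 0], [-0.0381, 0.052, 0.0565], -1],
  [[0, 0, 0], [-0.0457, 0.0624, 0.0678], -1],
  [[0, 0, 0], [-0.0533, 0.0728, 0.0791], -1],
  [[0, 0, 0], [-0.061, 0.0832, 0.09], -1],
])

```text
clock: 24.25
eef_pos: [504.9, -402.2, 92.8]
tcp_rot: [3.139, 0.958, 0.783]
contact_force: [0.7, 2.6, 3.9]
opening: 0.218
grasp_force: 44.9
```

```bash
python3 nxt.py 6
```

```text
t 24.25 p [ 504.9 -402.2   92.8] rot [3.139 0.958 0.783] F [0.7 2.6 3.9] open 0.218 grip 44.9 q [-0.28  0.83  1.51 -0.81  1.45  0.89]
tip [ 548.4 -359.    16.1]
shift [ 0.0031 -0.0044 -0.0044] lateral mm 1.4
```

```bash
python3 - <<'E'
from h import *
P=tipnow(); P[2]=19
b=grab('side','s10.png'); x,y=proj('side',P)[0]; print(x,y,proj('side',S+[0,0,4]))
x,y=int(x),int(y); m=cv2.resize(b[y-30:y+45,x-45:x+45],None,fx=8,fy=8,interpolation=cv2.INTER_CUBIC); print(x-45,y-30)
cv2.imwrite('pics/c10.png',m)
E
```

```text
296.80283656159594 126.52744859962797 [[292.37085281 153.72375525]
 [287.96357668 139.11789111]
 [296.66158406 126.74549594]]
251 96
```

View pics/c10.png

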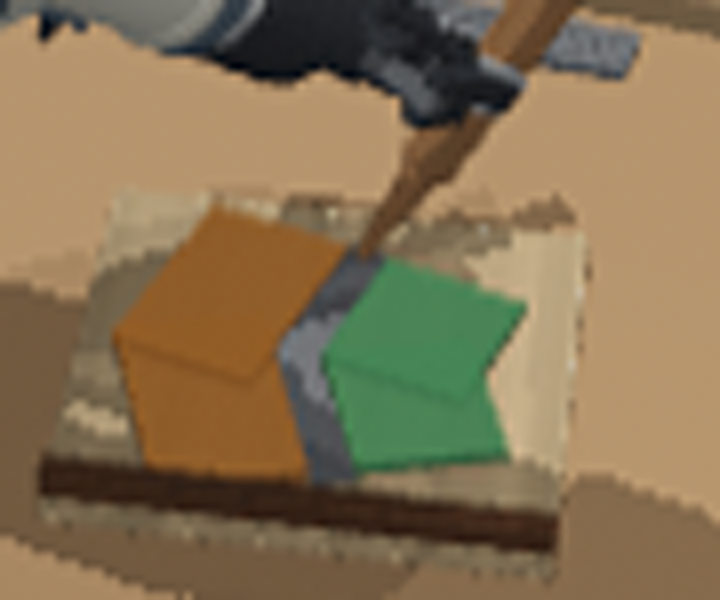

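```bash
python3 - <<'E'
from h import *
p,q=cur()
c=move(p+[0,0,90],q); c=move([498,-230,200],rubR(27),c); c=move([489,-60,190],rubR(0),c); c=move([489,36,120],rubR(0),c); c=move([489,36,30],rubR(0),c)
E
```

```text
turn [0.0, 0.0, 0.0] shift [-0.368, 0.001, -0.259] (deg 0, mm 90)
turn [0.002, 0.62, -0.002] shift [0.267, -0.635, -0.53] (deg 28, mm 174)
turn [-0.0, 0.6, 0.0] shift [0.53, -0.633, -0.214] (deg 27, mm 171)
turn [0.0, 0.0, 0.0] shift [0.339, -0.339, 0.35] (deg 0, mm 119)
turn [0.0, 0.0, 0.0] shift [0.0, 0.0, 0.45] (deg 0, mm 90)
```

step_arm([
  [[0, 0, 0], [-0.05, 0, -0.035], -1],
  [[0, 0, 0], [-0.15, 0, -0.106], -1],
  [[0, 0, 0], [-0.26, 0, -0.183], -1],
  [[0, 0, 0], [-0.368, 0, -0.259], -1],
  [[0, 0, 0], [-0.368, 0, -0.259], -1],
])

```text
clock: 24.8
eef_pos: [506.2, -402.5, 186.9]
tcp_rot: [3.13, 0.956, 0.775]
contact_force: [0.0, -0.4, 0.3]
opening: 0.222
grasp_force: 44.3
```

step_arm([
  [[0, 0.62, 0], [0.267, -0.635, -0.53], -1],
  [[0, 0.62, 0], [0.267, -0.635, -0.53], -1],
  [[0, 0.62, 0], [0.267, -0.635, -0.53], -1],
  [[0, 0.62, 0], [0.267, -0.635, -0.53], -1],
  [[0, 0.62, 0], [0.267, -0.635, -0.53], -1],
])

```text
clock: 25.3
eef_pos: [497.7, -227.2, 201.2]
tcp_rot: [3.138, 0.468, 0.785]
contact_force: [0.5, -0.3, -0.4]
opening: 0.222
grasp_force: 44.4
```

step_arm([
  [[0, 0.6, 0], [0.53, -0.633, -0.214], -1],
  [[0, 0.6, 0], [0.53, -0.633, -0.214], -1],
  [[0, 0.6, 0], [0.53, -0.633, -0.214], -1],
  [[0, 0.6, 0], [0.53, -0.633, -0.214], -1],
  [[0, 0.6, 0], [0.53, -0.633, -0.214], -1],
])

```text
clock: 25.8
eef_pos: [488.1, -58.5, 189.2]
tcp_rot: [3.141, 0.002, 0.786]
contact_force: [-0.2, -1.0, -0.8]
opening: 0.221
grasp_force: 44.4
```

step_arm([
  [[0, 0, 0], [0.339, -0.339, 0.35], -1],
  [[0, 0, 0], [0.339, -0.339, 0.35], -1],
  [[0, 0, 0], [0.339, -0.339, 0.35], -1],
  [[0, 0, 0], [0.339, -0.339, 0.35], -1],
  [[0, 0, 0], [0.339, -0.339, 0.35], -1],
])

```text
clock: 26.3
eef_pos: [490.0, 36.1, 119.1]
tcp_rot: [3.14, 0.002, 0.787]
contact_force: [0.2, -0.4, -0.2]
opening: 0.224
grasp_force: 44.5
```

```bash
python3 - <<'E'
from h import *
stat(); c=move([489,36,12],rubR(0))
E
```

```text
t 26.3 p [490.   36.1 119.1] rot [3.14e+00 2.00e-03 7.87e-01] F [ 0.2 -0.4 -0.2] open 0.224 grip 44.5 q [ 0.07  0.29  2.01 -0.    0.83  0.86]
turn [0.002, 0.003, 0.002] shift [-0.003, -0.004, 0.536] (deg 0, mm 107)
```

step_arm([
  [[0, 0, 0], [0, 0, 0.15], -1],
  [[0, 0, 0], [0, 0, 0.3], -1],
  [[0, 0, 0], [0, 0, 0.4], -1],
  [[0, 0, 0], [0, 0, 0.46], -1],
  [[0, 0, 0], [0, 0, 0.5], -1],
  [[0, 0, 0], [0, 0, 0.52], -1],
  [[0, 0, 0], [0, 0, 0.54], -1],
  [[0, 0, 0], [0, 0, 0.54], -1],
])

```text
clock: 27.1
eef_pos: [489.7, 36.7, 11.8]
tcp_rot: [3.14, -0.001, 0.785]
contact_force: [0.0, -0.6, 0.0]
opening: 0.224
grasp_force: 44.5
```

step_arm([
  [[0, 0, 0], [0, 0, 0.008], -1],
  [[0, 0, 0], [0, 0, 0.016], -1],
  [[0, 0, 0], [0, 0, 0.016], -1],
])

```text
clock: 27.4
eef_pos: [489.7, 36.8, 8.6]
tcp_rot: [3.139, -0.001, 0.785]
contact_force: [0.2, -0.8, 0.3]
opening: 0.219
grasp_force: 44.5
```

Nearly touching; release and back off straight up.

step_arm([
  [[0, 0, 0], [0, 0, 0.005], -1],
  [[0, 0, 0], [0, 0, 0.005], -0.45],
  [[0, 0, 0], [0, 0, 0.005], -0.3],
  [[0, 0, 0], [0, 0, 0.005], 0],
  [[0, 0, 0], [0, 0, 0.005], 0],
  [[0, 0, 0], [0, 0, 0.005], 0],
])

```text
clock: 28.0
eef_pos: [489.4, 36.8, 7.4]
tcp_rot: [3.14, -0.0, 0.785]
contact_force: [-0.0, 0.2, -0.4]
opening: 0.501
grasp_force: 0.0
```

step_arm([
  [[0, 0, 0], [0, 0, -0.1], 0],
  [[0, 0, 0], [0, 0, -0.3], 0],
  [[0, 0, 0], [0, 0, -0.5], 0],
  [[0, 0, 0], [0, 0, -0.75], 0],
  [[0, 0, 0], [0, 0, -1.0], 0],
  [[0, 0, 0], [0, 0, -1.0], 0],
  [[0, 0, 0], [0, 0, -1.0], 0],
])

```text
clock: 28.7
eef_pos: [489.7, 37.0, 208.6]
tcp_rot: [3.138, -0.002, 0.785]
contact_force: [-0.2, 0.8, -0.1]
opening: 0.498
grasp_force: 0.0
```

```bash
python3 - <<'E'
from h import *
stat()
a=grab('top','t11.png');b=grab('side','s11.png')
for n in('fid','fid_tip','fid_mid','knife'):
    for c in('top','side'):
        print(n,c,[(np.round(m['xy'],1),round(m['conf'],2),np.round(onz(c,m['xy'],13)[:2])) for m in imaging.mark_of(c,n) if n=='knife' or abs(onz(c,m['xy'],13)[1]-42)<110])
# change vs start, side view outside the arm
d=np.abs(cv2.imread('pics/s0r.png').astype(int)-b).max(2)>40
n,l,st,ce=cv2.connectedComponentsWithStats(d.astype(np.uint8)); print([(s[:5].tolist()) for s in st[1:] if s[4]>15])
E
```

```text
t 28.7 p [489.7  37.  208.6] rot [ 3.138e+00 -2.000e-03  7.850e-01] F [-0.2  0.8 -0.1] open 0.498 grip 0.0 q [ 0.07  0.17  1.94 -0.    1.03  0.86]
fid top [(array([283.3, 214.9]), 0.5, array([454., -24.]))]
fid side []
fid_tip top []
fid_tip side [(array([249.9, 222.3]), 0.64, array([560., 118.])), (array([187.3, 195.2]), 0.49, array([782.,  78.]))]
fid_mid top [(array([266.6, 205.8]), 0.67, array([486.,  32.]))]
fid_mid side [(array([286.5, 208.5]), 0.75, array([473.,  30.]))]
knife top [(array([183.8, 196.3]), 0.5, array([522., 313.]))]
knife side [(array([236.6, 278.3]), 0.58, array([529., 313.]))]
[[264, 0, 149, 169, 8753], [395, 0, 35, 12, 306], [429, 0, 17, 10, 42], [498, 0, 14, 47, 296], [415, 14, 8, 8, 32], [251, 39, 261, 345, 20213], [477, 65, 12, 6, 46], [468, 74, 18, 38, 240], [467, 113, 5, 6, 16], [451, 206, 24, 12, 80], [226, 274, 10, 34, 223]]
```

```bash
python3 -c "
from rig import r
print(r.sign_off())"
```

```text
the job is handed in; nothing more can be done
None
```

I rubbed down the lead strip from the batten end, round the bend, to the open end at about 3 cm/s with light contact (3–6 N), then laid the fid flat on the felt mat, let go and handed the job in at about 29 s. The last pictures show the knife and the look-alikes where they were; the judge's result was not shown.

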